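# Lock the collar on the drive shaft's flat

## Robot

A 6-joint arm with a two-finger parallel gripper is mounted at the origin on the work surface. World frame = base frame: x ahead of the robot, y to its left, z up, the work surface at z = 0. Lengths are in m, angles in rad, forces in N, time in s.
With the tool pointing down it reaches from about 0.3 to 0.775 m from the base axis. Payload 14.6 kg.
Tool frame: the origin (TCP) lies at the very end of the fingers, on their centre line; the grasp point (between the pads) lies 19 mm behind it; x points along the fingers, z is the direction in which the jaws open and shut, and the axes are right-handed (so a half turn about x gives the same grasp; the last joint's range is limited). The gripper opens to 94 mm and grips with 3 to 60 N. Pads are 16 mm wide; open, the fingers measure 119 mm over their backs; the gripper's body (75 mm by 177 mm) begins 78 mm behind the grasp point.
Start: joints at [-1.31, 0.3, 1.521, -0, 1.321, -0.067], TCP at [0.177, -0.521, 0.205] pointing down, gripper open.
Joint ranges: [-3.03, 3.03], [-0.79, 2.21], [0.23, 2.52], [-1.04, 4.18], [0, 3.07], [-2.55, 2.55]. Speed limits (rad/s): [2.22, 2.22, 2.57, 3.14, 3.14, 3.14].

## Interface

Orientations are given as a unit quaternion [x, y, z, w].
In Python, from bench import * gives the robot as it stands.
- The arm moves only by the tool servo_tool, never from a script. Its argument "deltas" is a list of rows, each an object with "slide": the shift along the world's x, y, z in m, a list of three; "rot": the turn, a rotation vector about the world's x, y, z in rad, a list of three. In form: [{"slide": [tx, ty, tz], "rot": [wx, wy, wz]}, ...]. A call has 1 to 8 rows; each row is the pose to reach, as a shift and turn from the pose commanded when the call began; what a row does not reach only later rows make up. A row lasts 1/12 s, in which the tool goes at most 41.7 mm and 7.16 degrees, less where a joint would pass 70% of its speed; a pose out of reach is approached as far as the arm can. A call with a gripper value outside its range is refused whole. "claw" is the finger opening in m, from 0 to 0.094, set as the call begins (left out, the last holds). The fingers move at their own pace and stop on an object; "grip_force" is the grip in N (left out, the last holds). Time passes only in rows, so rows that repeat a pose let the fingers close. It gives the time, the measured TCP pose, the force and the opening at its end, in the units of the state.
- observe(): the state, without advancing time (a new reading comes with each control period).
- grab_frame(name): name is "side" or "top"; returns a dict with "frame" (384x512x3 uint8, red, green, blue), "z_map" (384x512 float32, m along the optical axis (not along the pixel's ray), 0 where there is no reading), "fx", "fy", "cx", "cy" (pixels), "dist" ([k1, k2, p1, p2, k3] as OpenCV has them; the pictures are not rectified), "R" (3x3) and "t" (3): a world point X has camera coordinates R X + t. Camera axes: x right, y down, z forward; pixel columns grow to the right and rows downward; lengths in m; the calibration is good to about 2 mm. A picture is of the moment at which its call begins.
- close_job(): hands the job in, once; it reports no verdict.
The state is a dict: "clock": time; "joints": joint angles; "dq": joint speeds; "joint_efforts": joint torques, N m; "tool_pos": TCP position; "eef_rot": TCP orientation; "force": force on the tool from outside, world axes, zero at the start; "ft_torque": the same for the moment, N m; "gripper_width": opening from 0.0 (shut) to 1.0 (fully open).
Only numpy, scipy, OpenCV 4.12 (cv2) and the standard library are available. Lean on these libraries where they do the work, as an engineer would, in place of code of your own. Each camera call takes 0.05 s, during which the arm holds its last target.

## Task

The aluminium collar on the mixer drive's upright shaft is loose: turn it until its set screw squarely faces the flat on the shaft, then swing the screw's ball-ended lever down to tighten it on the flat. Feel for the screw landing and make it firm, but do not force it or it will scar the shaft; let go, and leave the other things on the bench where they are.

Things in the scene. Friction and masses are not known exactly. Their poses are not given: they have to be found in the camera images.
- drive: Fixed drive: black tray 260 x 240 x 8 mm; grey gear housing 130 x 110 mm, top 55 mm above the bench; aluminium flange 54 mm across to 67 mm; steel turret 36 mm across to 93 mm. Origin on the bench under the shaft axis, z up. Small loose parts lie on the tray, none higher than 25 mm.
- shaft: Upright steel D shaft, 22 mm across, 93 to 146 mm above the bench. One flat along its whole length, 7.5 mm from the centre; the D shows on the top end. It does not turn. Origin on its centre line 93 mm above the bench, x square out of the flat, z up. It stands up to 1.4 mm off the collar's axis along its x.
- collar: Aluminium collar round the shaft: 50 mm outside, 30 mm tall (100 to 130 mm above the bench). Origin on its axis at mid height; z up; x outwards along the set screw. Turns only about z, friction 0.3 N m; grip it across from above, or push its boss. It must end with x along the shaft's x. It starts 0.5 to 1.5 rad anticlockwise of that, seen from above.
- boss (a point): Point on the set screw's axis, 40 mm from the collar's axis, 115 mm above the bench, inside the collar's square boss (18 mm wide, 22 mm tall, reaching 43 mm from the collar's axis). The boss must end on the flat's side.
- lever_hub (a point): Centre of the lever's hub (18 mm across, 12 mm thick), on the set screw's axis 50 mm from the collar's axis, 115 mm above the bench. The set screw moves in 4.5 mm per rad of the lever. Facing the flat, its tip lands at a lever angle between 0.9 and 1.5 (differs each time); on the round it lands about 0.8 rad sooner, which is wrong.
- lever_ball (a point): Centre of the black ball (18 mm across) at the end of the steel lever (9 mm thick), 60 mm from the hub's centre. The lever swings in the upright plane square to the set screw. It starts pointing up, about 65 deg above level, leaning to the collar's +y, and swings down on that side. Friction holds it where it is left; a firm lever springs back some 0.1 rad on release and stays tight. With the push at rest, friction can make it read up to 0.13 N m low.
- lever (a joint): Lever angle: 0 is 1.13 rad above level, 1.13 level; grows downwards (tightening), stop at 1.95. Swinging it takes 0.15 N m (2.5 N at the ball, square to the lever), and past the screw's landing about 1.1 N m per rad more. Firm: 0.27 to 0.36 N m in all (a push of 4.5 to 6 N at the ball). Under 0.24 N m (4 N) is too slack; over 0.48 N m (8 N) may scar the shaft.
- spare_collar: Bystander, leave alone: spare aluminium ring, 44 mm across, 14 mm high, lying on the tray; origin at the centre of its underside.
- spanner: Bystander, leave alone: steel spanner 140 mm long, lying on the tray; origin at the centre of its underside.
- spare_shaft: Bystander, leave alone: steel bar 60 x 16 x 16 mm, lying on the tray; origin at the centre of its underside.
- driver: Bystander, leave alone: screwdriver 160 mm long, lying on the bench; origin at the centre of its underside.
- carton: Bystander, leave alone: red box 50 x 150 mm, 120 mm high; origin at the centre of its underside.
- screw_tray: Bystander, leave alone: open steel tray 100 x 70 x 30 mm; origin at the centre of its underside.

How it is judged:
By the outcome, as a careful person would: the job done as asked, in the order asked, and still so for the second after the job is handed in, with the robot touching nothing.
It also fails if it takes over 64 s, if anything falls off the work surface, if the arm or the gripper's body presses on something with over 40 N, if the wrist force passes 120 N, or if a joint passes its speed limit or range.

## Working session

There is one attempt and no reset: what is moved stays moved. The work goes in short steps, Python scripts to look and compute and a tool call to move; the robot and the scene stay as the last step left them, time stands still between calls to the robot, and variables do not carry over. Pictures are saved under pics/ and viewed, and the job is handed in when it is done.

Besides the shell and the picture viewer there is one more tool, called after "Emit:" as name(argument=value, ...) on one line, values as JSON. servo_tool: Moves the arm, as the interface text tells. Its arguments: {"type":"object","properties":{"deltas":{"type":"array"},"claw":{"type":"number"},"grip_force":{"type":"number"}},"required":["deltas"]}

```bash
ls; mkdir -p pics; python3 - <<'E'
from bench import *
import cv2,numpy as np
s=observe();print(s)
for n in("side","top"):
    g=grab_frame(n);np.savez(f"{n}0.npz",**{k:np.array(v) for k,v in g.items()})
    cv2.imwrite(f"pics/{n}0.png",g["frame"][:,:,::-1])
    print(n,g["fx"],g["fy"],g["cx"],g["cy"],g["dist"],g["R"],g["t"], -np.array(g["R"]).T@np.array(g["t"]))
E
```

```text
pics
{'clock': 0.0, 'joints': array([-1.30958823e+00,  3.00458628e-01,  1.52156157e+00, -1.55082219e-05,
        1.32070605e+00, -6.65616041e-02]), 'dq': array([-1.78357420e-04, -1.36391631e-03,  1.31347400e-03,  1.08795291e-03,
       -4.26291245e-04,  9.10758408e-05]), 'joint_efforts': array([ 1.71060805e-03, -5.31811416e+01, -3.52743316e+01,  7.09033641e-02,
        2.43273930e-02, -7.51823836e-05]), 'tool_pos': array([ 0.17700967, -0.52046643,  0.20490143]), 'eef_rot': array([ 0.41197359,  0.57519024, -0.41147275,  0.5745643 ]), 'force': array([ 0.40313532, -0.06967187, -0.10467626]), 'ft_torque': array([-0.00545549, -0.01319665,  0.0247304 ]), 'gripper_width': 1.0005630599408508}
side 371.42634744596916 371.42634744596916 253.4949791903355 183.8537228837345 [-0.11137205  0.          0.          0.          0.        ] [[-0.89353355 -0.44883508  0.01203629]
 [-0.2936859   0.5639677  -0.77180893]
 [ 0.33962684 -0.69317206 -0.6357406 ]] [0.41263788 0.25814334 1.01136644] [0.10103166 0.7406728  0.8372374 ]
top 427.29940605048876 427.29940605048876 256.85868505087456 188.11311922458387 [-0.03714896  0.          0.          0.          0.        ] [[ 0.00981769 -0.99989069 -0.01105493]
 [-0.98940023 -0.00811168 -0.14498751]
 [ 0.14488199  0.01236119 -0.98937173]] [-0.03974139  0.515767    1.2007517 ] [ 0.33672287 -0.05039603  1.26233022]
```

View pics/side0.png

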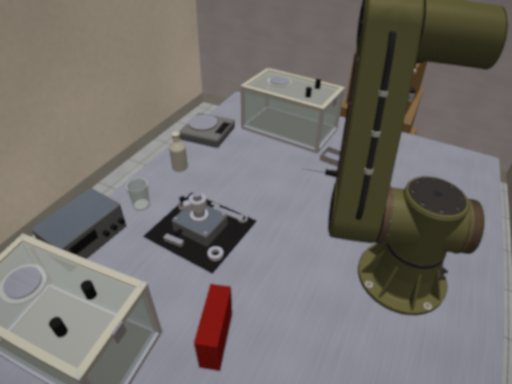

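View pics/top0.png

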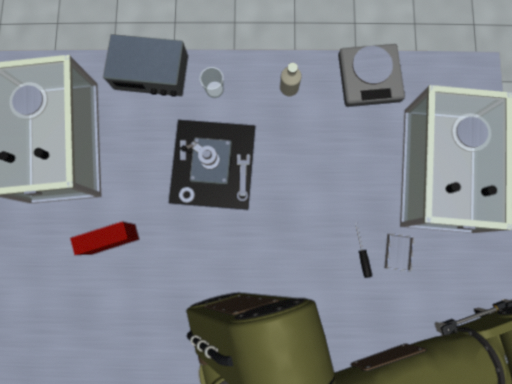

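The side view has the drive around (200,225). The top view has it around (210,160), with the boss and lever to the upper left of the collar. I'll enlarge both.

```bash
cat > h.py <<'E'
from bench import *
import cv2,numpy as np
def K(g): return np.array([[g["fx"],0,g["cx"]],[0,g["fy"],g["cy"]],[0,0,1]],float)
def ray(g,uv):
    p=cv2.undistortPoints(np.array(uv,float).reshape(-1,1,2),K(g),np.array(g["dist"],float)).reshape(-1,2)
    R=np.array(g["R"]);t=np.array(g["t"])
    d=np.c_[p,np.ones(len(p))]@R
    return -R.T@t,d
def plane(g,uv,z):
    c,d=ray(g,uv); return c+d*((z-c[2])/d[:,2])[:,None]
def proj(g,X):
    R=np.array(g["R"]);t=np.array(g["t"])
    return cv2.projectPoints(np.array(X,float).reshape(-1,1,3),cv2.Rodrigues(R)[0],t,K(g),np.array(g["dist"],float))[0].reshape(-1,2)
def load(f):
    z=np.load(f);return {k:z[k] for k in z.files}
def cloud(g):
    z=g["z_map"];v,u=np.mgrid[:z.shape[0],:z.shape[1]]
    uv=np.c_[u.ravel(),v.ravel()].astype(float)
    c,d=ray(g,uv); return (c+d*z.ravel()[:,None]).reshape(z.shape+(3,))
def grab(n,tag):
    g=grab_frame(n);g={k:np.array(v) for k,v in g.items()};np.savez(f"{n}{tag}.npz",**g);return g
def crop(g,u,v,w,h,s,f):
    c=g["frame"][v:v+h,u:u+w,::-1]
    cv2.imwrite(f,cv2.resize(c,None,fx=s,fy=s,interpolation=cv2.INTER_CUBIC))
E
python3 - <<'E'
from h import *
g=load("top0.npz");crop(g,165,115,100,100,6,"pics/topc.png")
P=cloud(g);np.set_printoptions(precision=0,suppress=True,linewidth=250)
print(P[135:180:1,185:235:1,2][::2,::2]*1000)
s=load("side0.npz");crop(s,140,170,130,100,6,"pics/sidec.png")
E
```

```text
[[   6.    9.    7.   10.    6.    5.    5.    5.    9.    9.    7.    6.    7.    7.    9.    5.   11.    6.   10.    9.    5.    7.    3.    9.    7.]
 [  12.    9.    8.   12.   10.   10.   11.   10.    8.    3.    7.    8.    9.    9.    4.   11.    9.    8.   10.    4.    7.    5.    9.   13.   10.]
 [  10.    8.   10.    6.    5.   57.   59.   53.   57.   55.   53.   51.   55.   53.   49.   10.   10.    8.    6.   11.   10.    8.    7.    6.   11.]
 [  19.    7.   12.    8.   52.   61.   57.   56.   54.   51.   54.   58.   54.   53.   57.   58.   54.   59.   52.   56.   55. 1262.   53.    8.    1.]
 [  25.   11. 1262.  121.  124.  119.   52.   54.   55.   54.   53.   57.   51.   52.   59.   57.   52.   50.   52.   58.   54.   59.   51.    8.    9.]
 [  20.    7.  137.  136.  125.  124.  125.   54.   56.   56.   58.   55.   54.   56.   57.   53.   52.   52.   58.   59.   53.   55.   54.   33.    6.]
 [ 174.  157.  150.  133.  125.  131.  124.  128.  125.  131.  133.  129.  132.  127.   58.   60.   55.   53.   53.   55.   57.   55.   51.   24.   12.]
 [ 173.   40.   38.   38.  12
[... 1719 characters left out ...]
6.   57.   58.   53.   53.   54.   50.   56.   52.   52.   58.   57.   16.    9.    7.]
 [   8.    8.    6.   55.   54.   56.   57.   56.   58.   57.   57.   53.   57.   54.   57.   53.   52.   52.   54.   56.   54.   55.   11.    4.    5.]
 [   7.    8.    8.   53.   56.   54.   60.   53.   59.   56.   56.   55.   56.   50.   54.   58.   50.   54.   56.   57.   57.   55.    6.    9.   12.]
 [  12.    5.   10.   59.   56.   54.   54.   57.   53.   57.   55.   56.   58.   57.   57.   52.   58.   56.   55.   55.   57.   52.   10.   14.    7.]
 [   7.   14.   55.   58.   52.   55.   57.   54.   53.   57.   52.   55.   53.   56.   54.   53.   58.   59.   58.   63.   54.   49.    4.    6.    9.]]
```

View pics/topc.png

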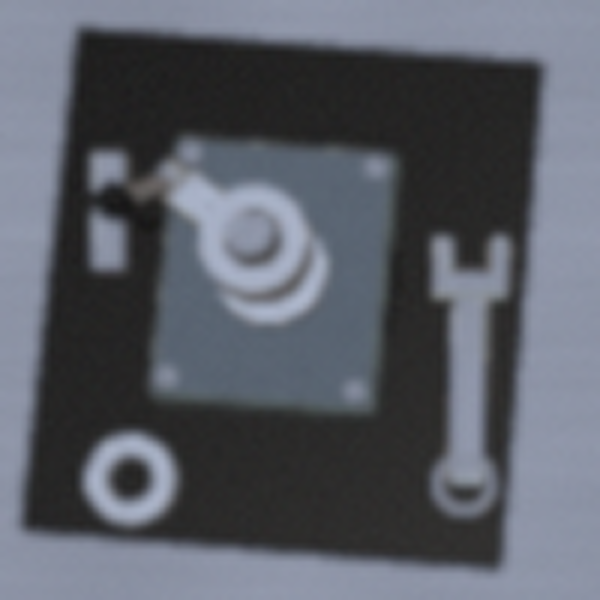

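View pics/sidec.png

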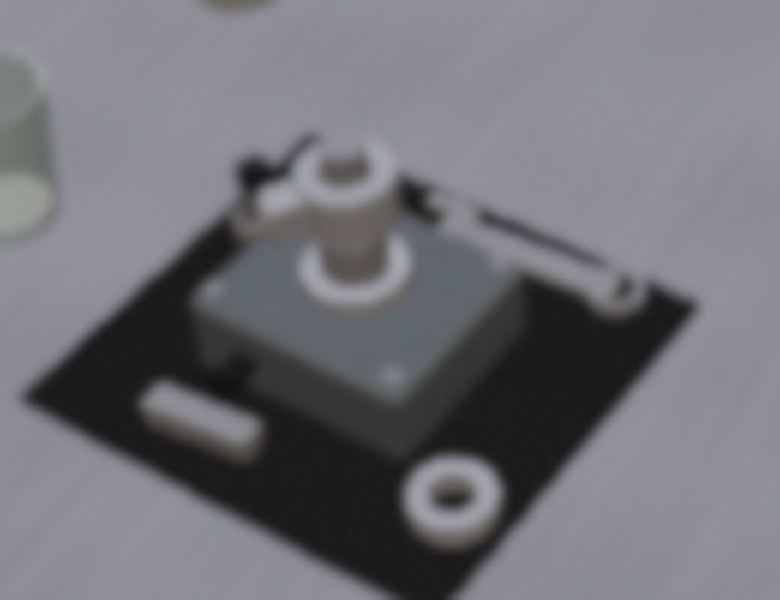

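```bash
python3 - <<'E'
from h import *
fs=[]
for i in range(6):
    g=grab("top","a%d"%i);fs.append(g["frame"].astype(float))
m=np.mean(fs,0);print(np.std(fs,0).mean())
np.save("topmean.npy",m)
c=m[138:174,183:223]
c=np.clip((c-c.min())*255/(c.max()-c.min()),0,255).astype(np.uint8)[:,:,::-1]
cv2.imwrite("pics/tz.png",cv2.resize(c,None,fx=16,fy=16,interpolation=cv2.INTER_CUBIC))
cv2.imwrite("pics/tzn.png",cv2.resize(c,None,fx=16,fy=16,interpolation=cv2.INTER_NEAREST))
fs=[]
for i in range(6):
    g=grab("side","a%d"%i);fs.append(g["frame"].astype(float))
m=np.mean(fs,0);np.save("sidemean.npy",m)
c=m[188:224,176:216]
c=np.clip((c-c.min())*255/(c.max()-c.min()),0,255).astype(np.uint8)[:,:,::-1]
cv2.imwrite("pics/sz.png",cv2.resize(c,None,fx=16,fy=16,interpolation=cv2.INTER_CUBIC))
E
```

```text
0.671249021930744
```

View pics/tz.png

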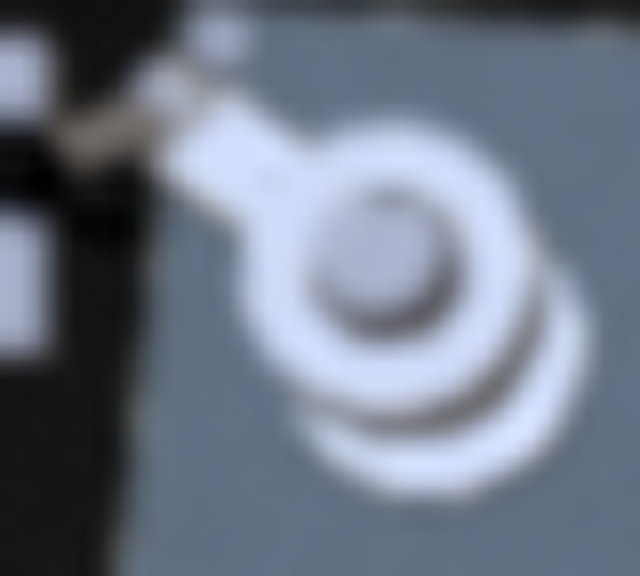

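View pics/sz.png

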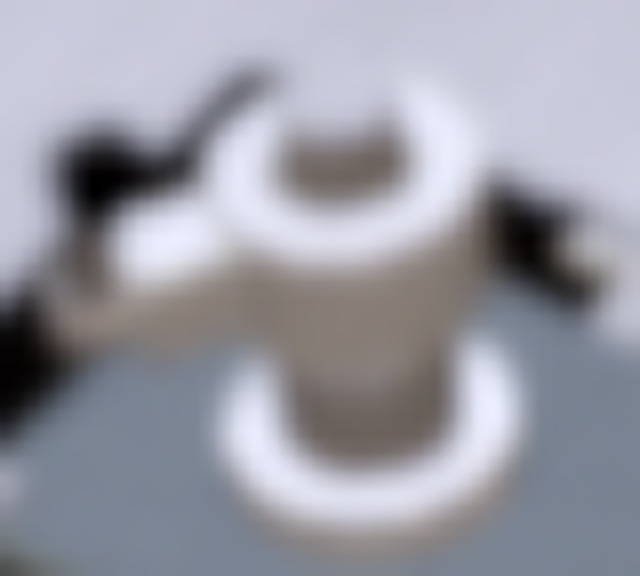

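The top view, zoomed ×16 from pixel (183,138), shows the shaft end near (206.5,154). The collar ring is centred near (207,155) and the boss points up-left. Next I'll measure the outlines in metric planes.

```bash
python3 - <<'E'
from h import *
np.set_printoptions(precision=0,suppress=True,linewidth=250)
m=np.load("topmean.npy");gr=m.mean(2)
print(gr[144:168,194:220])
print((m[...,2]-m[...,0])[144:168,194:220])
# rectify onto z=0.130 & 0.146 plane at 0.5mm
g=load("topa0.npz")
c0=plane(g,[[207,155.5]],0.130)[0];print(c0*1000)
for z in(0.130,0.146):
    n=161;r=np.linspace(0.04,-0.04,n)
    Y,X=np.meshgrid(r,r) # image right=-y ; down=-x
    W=np.stack([c0[0]+X,c0[1]+Y,np.full_like(X,z)],-1).reshape(-1,3)
    uv=proj(g,W).reshape(n,n,2).astype(np.float32)
    im=cv2.remap(m.astype(np.float32),uv[...,0],uv[...,1],cv2.INTER_CUBIC)
    np.save(f"rect{int(z*1000)}.npy",im)
    cv2.imwrite(f"pics/rect{int(z*1000)}.png",cv2.resize(np.clip(im[:,:,::-1]*1.3-60,0,255).astype(np.uint8),None,fx=3.5,fy=3.5,interpolation=cv2.INTER_CUBIC))
E
```

```text
[[142. 141. 150. 154. 141. 120. 106. 102. 102. 103. 105. 106. 106. 108. 107. 105. 103. 101. 101. 101. 102. 102. 102. 102. 102. 102.]
 [139. 151. 165. 173. 167. 149. 128. 112. 108. 112. 120. 125. 129. 132. 131. 124. 115. 108. 103. 102. 102. 102. 102. 102. 101. 101.]
 [149. 167. 177. 181. 180. 174. 160. 140. 131. 137. 149. 156. 161. 163. 163. 155. 145. 132. 117. 106. 102. 102. 102. 101. 102. 101.]
 [164. 178. 182. 181. 182. 183. 179. 168. 161. 166. 174. 177. 178. 180. 179. 177. 172. 162. 143. 120. 106. 102. 102. 102. 102. 102.]
 [165. 178. 181. 182. 182. 180. 179. 179. 177. 177. 178. 178. 178. 178. 179. 180. 181. 177. 167. 148. 124. 108. 102. 102. 102. 101.]
 [141. 165. 177. 180. 180. 177. 176. 179. 180. 178. 174. 167. 160. 157. 161. 170. 177. 180. 179. 170. 147. 118. 104. 102. 101. 101.]
 [110. 137. 158. 171. 179. 180. 180. 180. 178. 173. 165. 153. 141. 135. 141. 151. 163. 174. 180. 178. 162. 131. 107. 101. 101. 101.]
 [ 98. 110. 126. 148. 168. 179. 180. 179. 174. 165. 159. 153. 148. 146. 146. 143. 142. 160. 176. 181. 172. 144. 113. 102. 101. 102.]
 [ 98. 101. 105. 123. 157. 177. 180.
[... 3978 characters left out ...]
28. 24. 17.  8.  6. 14. 24. 28. 24. 20.]
 [24. 24. 24. 23. 24. 24. 22. 18. 18. 21. 24. 25. 25. 25. 24. 22. 20. 15.  8.  3. 10. 21. 28. 28. 22. 19.]
 [24. 24. 24. 24. 24. 25. 23. 20. 17. 15. 14. 16. 16. 15. 13. 11.  9.  5.  5. 10. 20. 27. 30. 26. 20. 20.]
 [24. 24. 24. 24. 24. 25. 24. 23. 22. 20. 16. 12.  9.  8.  6.  6.  7.  9. 16. 21. 26. 29. 27. 22. 18. 21.]
 [24. 24. 24. 24. 24. 24. 24. 24. 22. 23. 23. 22. 18. 18. 18. 19. 19. 22. 26. 29. 30. 27. 22. 17. 19. 22.]
 [24. 24. 24. 24. 24. 24. 24. 24. 22. 21. 24. 26. 27. 28. 28. 28. 29. 28. 29. 29. 26. 22. 17. 17. 22. 23.]
 [24. 25. 24. 24. 24. 24. 23. 24. 23. 20. 19. 22. 24. 26. 29. 29. 28. 27. 26. 24. 21. 17. 18. 21. 23. 24.]]
[591. 100. 130.]
```

View pics/rect146.png

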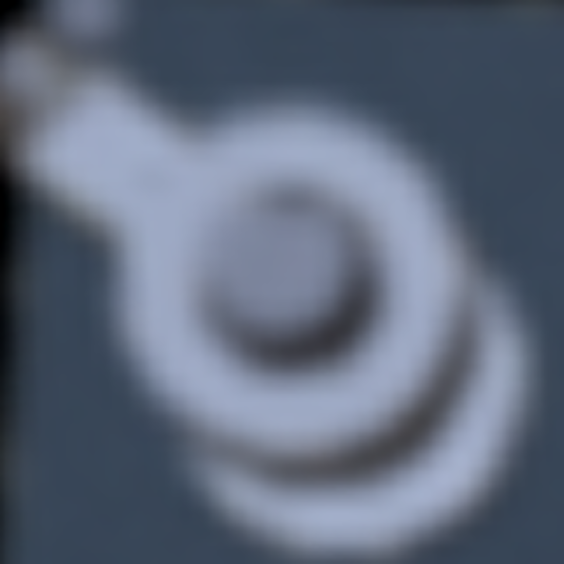

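```bash
python3 - <<'E'
from h import *
np.set_printoptions(precision=0,suppress=True,linewidth=250)
g=load("topa0.npz");m=np.load("topmean.npy").astype(np.float32)
gr=m.mean(2)
# collar outer edge at z=.130: radial profile, gradient max, on arc away from boss and not flange side
def prof(c,z,a,rs,im=gr):
    W=np.array([[c[0]+r*np.cos(a),c[1]+r*np.sin(a),z] for r in rs]);uv=proj(g,W).astype(np.float32)
    return cv2.remap(im,uv[:,0].reshape(-1,1),uv[:,1].reshape(-1,1),cv2.INTER_CUBIC).ravel()
from scipy.optimize import least_squares
c=np.array([.591,.100]);rs=np.arange(.018,.032,.0002)
for it in range(3):
    pts=[]
    for d in range(-180,180,6):
        if 20<d<85: continue
        a=np.radians(d);p=prof(c,.130,a,rs);i=np.argmin(np.gradient(p));pts.append((c[0]+rs[i]*np.cos(a),c[1]+rs[i]*np.sin(a)))
    pts=np.array(pts);f=least_squares(lambda q:np.hypot(*(pts-q[:2]).T)-q[2],[*c,.025],loss='soft_l1',f_scale=.0005)
    c=f.x[:2]
print("collar",f.x*1000,"res mm",np.std(f.fun)*1000)
# shaft top profiles
cs=plane(g,[[206.5,153.7]],.146)[0][:2];print(cs*1000)
rs=np.arange(0,.0165,.001)
print("        ",rs*1000)
for d in range(-180,180,15): print("%5d"%d,prof(cs,.146,np.radians(d),rs))
E
```

```text
collar [595. 101.  25.] res mm 0.8854606873107339
[592.  99.]
         [ 0.  1.  2.  3.  4.  5.  6.  7.  8.  9. 10. 11. 12. 13. 14. 15. 16.]
 -180 [153. 153. 153. 153. 150. 148. 142. 133. 123. 113. 103.  96.  99. 109. 125. 144. 157.]
 -165 [153. 153. 154. 153. 150. 146. 141. 129. 119. 108.  98.  93.  96. 108. 122. 140. 157.]
 -150 [153. 153. 153. 153. 150. 146. 142. 132. 119. 106.  95.  90.  91. 101. 118. 133. 147.]
 -135 [153. 153. 153. 153. 152. 148. 140. 131. 121. 108.  96.  90.  92. 103. 120. 135. 150.]
 -120 [153. 154. 153. 153. 152. 148. 143. 135. 122. 109.  98.  95.  98. 108. 123. 141. 154.]
 -105 [153. 154. 154. 153. 151. 148. 144. 136. 125. 114. 106. 104. 107. 120. 133. 149. 163.]
  -90 [153. 154. 154. 154. 152. 150. 147. 141. 131. 123. 118. 118. 123. 134. 147. 161. 170.]
  -75 [153. 154. 154. 154. 153. 152. 150. 145. 138. 132. 129. 130. 136. 146. 155. 166. 175.]
  -60 [153. 154. 154. 154. 154. 153. 151. 149. 144. 138. 135. 136. 141. 149. 159. 168. 175.]
  -45 [153. 153. 153. 154. 154. 154. 152. 150. 147. 143. 141. 142. 147. 154. 164. 173. 177.]
  -30 [153. 153. 153. 153. 15
[... 572 characters left out ...]
53. 154. 156. 158. 161. 165. 168. 172. 176. 178.]
   75 [153. 153. 152. 152. 152. 152. 152. 153. 154. 156. 158. 161. 164. 169. 173. 176. 179.]
   90 [153. 153. 152. 152. 152. 152. 153. 153. 152. 152. 154. 156. 160. 166. 170. 175. 178.]
  105 [153. 153. 152. 152. 152. 152. 151. 150. 148. 145. 144. 145. 148. 156. 163. 171. 177.]
  120 [153. 153. 152. 152. 152. 152. 151. 148. 143. 138. 134. 134. 137. 143. 154. 163. 170.]
  135 [153. 153. 153. 153. 153. 151. 148. 144. 140. 133. 127. 125. 128. 138. 150. 160. 169.]
  150 [153. 153. 153. 153. 152. 149. 147. 142. 133. 124. 118. 115. 117. 127. 142. 154. 164.]
  165 [153. 153. 153. 153. 151. 149. 145. 137. 127. 118. 109. 103. 105. 115. 129. 146. 160.]
```

```bash
python3 - <<'E'
from h import *
np.set_printoptions(precision=0,suppress=True,linewidth=250)
g=load("sidea0.npz");m=np.load("sidemean.npy").astype(np.float32)
c0=np.array([.592,.099]);print(proj(g,[[*c0,.146],[*c0,.130]]))
print(m.mean(2)[190:203,185:208]); print((m[...,2]-m[...,0])[190:203,185:208])
n=161;r=np.linspace(0.04,-0.04,n);Y,X=np.meshgrid(r,r)
out=[]
for gg,mm in((g,m),(load("topa0.npz"),np.load("topmean.npy").astype(np.float32))):
    W=np.stack([c0[0]+X,c0[1]+Y,np.full_like(X,.146)],-1).reshape(-1,3)
    uv=proj(gg,W).reshape(n,n,2).astype(np.float32)
    im=cv2.remap(mm,uv[...,0],uv[...,1],cv2.INTER_CUBIC).mean(2)
    lo,hi=(130,215) if gg is g else (90,185)
    im=np.clip((im-lo)*255/(hi-lo),0,255).astype(np.uint8)
    im=cv2.resize(im,None,fx=2.45,fy=2.45,interpolation=cv2.INTER_CUBIC)
    cv2.circle(im,(196,196),int(11*2*2.45),255,1);out.append(im)
cv2.imwrite("pics/rects.png",np.hstack(out))
E
```

```text
[[197. 194.]
 [198. 198.]]
[[147. 147. 147. 147. 146. 145. 145. 144. 144. 145. 144. 145. 145. 144. 144. 144. 145. 145. 145. 145. 146. 146. 146.]
 [147. 147. 147. 146. 144. 140. 137. 137. 140. 143. 145. 145. 146. 145. 145. 146. 147. 146. 146. 146. 146. 146. 146.]
 [147. 147. 146. 143. 136. 124. 115. 119. 130. 140. 145. 146. 147. 147. 146. 148. 150. 150. 149. 147. 146. 146. 146.]
 [146. 146. 143. 136. 120. 101.  97. 112. 128. 140. 146. 147. 147. 147. 146. 148. 154. 157. 154. 150. 147. 146. 147.]
 [145. 143. 136. 120. 101.  96. 113. 131. 138. 142. 145. 146. 146. 145. 141. 142. 155. 162. 161. 156. 150. 148. 148.]
 [138. 134. 120. 101.  99. 120. 141. 149. 142. 137. 138. 139. 138. 135. 128. 129. 149. 162. 165. 162. 156. 150. 148.]
 [120. 115.  96.  92. 118. 144. 157. 154. 136. 121. 120. 121. 119. 115. 107. 111. 136. 158. 166. 165. 159. 152. 148.]
 [ 88.  83.  72.  96. 135. 157. 161. 150. 125. 103.  99.  99.  97.  94.  90.  96. 124. 153. 165. 166. 159. 148. 144.]
 [ 53.  55.  65. 104. 143. 161. 161. 146. 118.  95.  88.  88.  86.  85.  85.  94. 122. 152. 165. 164. 153. 134. 128.]
 [ 54.  71.
[... 997 characters left out ...]
.  7. 10. 12. 12. 11. 11. 10. 11.]
 [10.  9.  7.  7.  9. 11. 11. 10.  8.  4.  4.  5.  5.  4.  1.  2.  7. 10. 11. 11. 10. 10. 11.]
 [ 7.  6.  5.  6. 10. 11. 11.  9.  4. -2. -3. -2. -4. -4. -6. -3.  4.  8. 11. 10. 10.  9. 10.]
 [ 3.  3.  3.  7. 10. 11. 11.  8.  2. -5. -7. -8. -8. -8. -8. -5.  3.  9. 11. 11.  8.  8.  9.]
 [ 0.  3.  4.  7. 10. 11. 11.  8.  2. -3. -6. -8. -8. -7. -5. -0.  6.  9. 11.  9.  6.  5.  6.]
 [ 6.  8.  9.  8. 10. 11. 11. 10.  7.  4.  0. -1. -0.  1.  3.  6.  8. 10. 10.  7.  2. -0.  2.]
 [10. 10. 11. 10.  9. 10. 11. 10. 10.  9.  7.  6.  6.  8.  9.  9. 10.  9.  6.  2. -2. -4. -3.]
 [12. 11. 11. 11.  8.  7.  8.  9.  9.  9.  9.  8.  9.  9.  9.  9.  7.  5.  1. -3. -6. -6. -4.]]
```

View pics/rects.png

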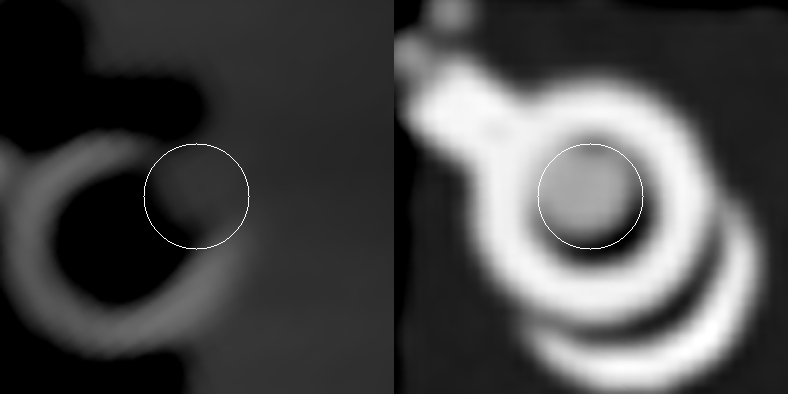

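The flat seems to face roughly world +x (up in the top view): there is a dark gap between shaft end and bore near (207,150). To sharpen this I'll deconvolve the averaged low-noise picture.

```bash
python3 - <<'E'
from h import *
fs=[load(f"topa{i}.npz")["frame"].astype(float) for i in range(6)]
for i in range(14): fs.append(grab_frame("top")["frame"].astype(float))
m=np.mean(fs,0);np.save("topmean.npy",m)
gr=m.mean(2)
# edge spread: spare ring/tray edges e.g. tray bottom edge vs bench
from scipy.special import erf
from scipy.optimize import curve_fit
for (u,v0,v1) in((190,198,212),(220,200,216),(200,113,130)):
    y=gr[v0:v1,u];x=np.arange(v0,v1)
    p,_=curve_fit(lambda x,a,b,c,s:a+b*erf((x-c)/(1.414*s)),x,y,[y.mean(),(y[-1]-y[0])/2,x.mean(),1]);print(p)
S=6
c=gr[136:176,184:226].astype(np.float64)
up=cv2.resize(c,None,fx=S,fy=S,interpolation=cv2.INTER_NEAREST)
res=[]
for sg in(0.8,1.0,1.15):
    def A(x): # blur + pixel binning -> low res
        return cv2.resize(cv2.GaussianBlur(x,(0,0),sg*S,borderType=cv2.BORDER_REPLICATE),(c.shape[1],c.shape[0]),interpolation=cv2.INTER_AREA)
    def At(y):
        return cv2.GaussianBlur(cv2.resize(y,None,fx=S,fy=S,interpolation=cv2.INTER_NEAREST),(0,0),sg*S,borderType=cv2.BORDER_REPLICATE)
    x=cv2.resize(c,None,fx=S,fy=S,interpolation=cv2.INTER_LINEAR)
    for k in range(400): x=x*At(c/np.maximum(A(x),1))
    print(sg,np.abs(A(x)-c)[6:-6,6:-6].mean())
    np.save(f"rl{sg}.npy",x);res.append(np.clip((x[50:170,70:200]-60)*255/140,0,255).astype(np.uint8))
im=np.hstack([cv2.resize(r,None,fx=2,fy=2,interpolation=cv2.INTER_CUBIC) for r in res])
cv2.imwrite("pics/rl.png",im);print(im.shape)
E
```

```text
[1.29780208e+02 1.81364584e+01 2.05913055e+02 1.12205492e-01]
[ 99.17972611  54.4596348  207.28447907   0.96357774]
[ 91.71851989 -58.74663408 120.74666788   0.85695272]
0.8 0.1714386569455957
1.0 0.44803436841739896
1.15 0.8971695668929264
(240, 780)<stdin>:11: OptimizeWarning: Covariance of the parameters could not be estimated
```

View pics/rl.png

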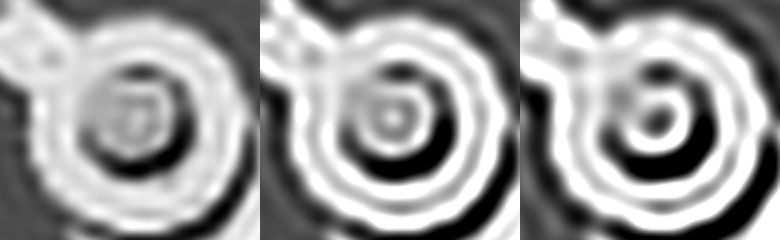

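```bash
python3 - <<'E'
from h import *
gr=np.load("topmean.npy").mean(2);S=6
c=gr[136:176,184:226]
out=[]
for sg,N in((0.65,150),(0.75,150)):
    A=lambda x:cv2.resize(cv2.GaussianBlur(x,(0,0),sg*S,borderType=cv2.BORDER_REPLICATE),(c.shape[1],c.shape[0]),interpolation=cv2.INTER_AREA)
    At=lambda y:cv2.GaussianBlur(cv2.resize(y,None,fx=S,fy=S,interpolation=cv2.INTER_NEAREST),(0,0),sg*S,borderType=cv2.BORDER_REPLICATE)
    x=cv2.resize(c,None,fx=S,fy=S,interpolation=cv2.INTER_LINEAR)
    for k in range(N): x=x*At(c/np.maximum(A(x),1))
    print(sg,np.abs(A(x)-c)[6:-6,6:-6].mean())
    x=cv2.GaussianBlur(x,(0,0),1.2)
    np.save(f"rl_{sg}.npy",x)
    out.append(cv2.resize(np.clip((x[60:160,80:180]-70)*255/120,0,255).astype(np.uint8),None,fx=3.9,fy=3.9,interpolation=cv2.INTER_CUBIC))
cv2.imwrite("pics/rl2.png",np.hstack(out))
E
```

```text
0.65 0.08417744409606931
0.75 0.19364864080598684
```

View pics/rl2.png

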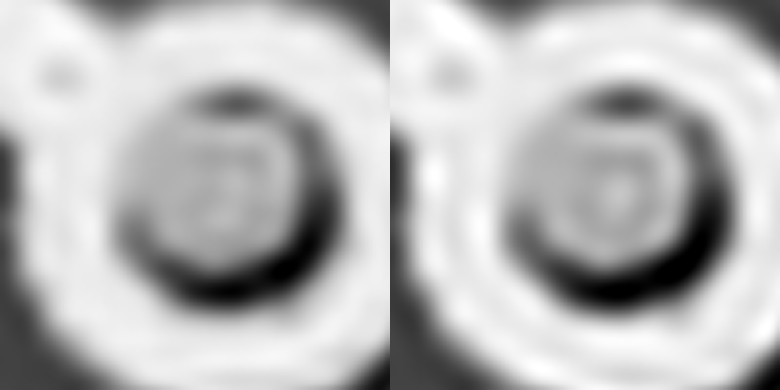

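Now the D is plain: a straight edge under the dark lens at the top, and a round edge elsewhere. I'll fit a line and a circle to those edge points.

```bash
python3 - <<'E'
from h import *
from scipy.optimize import least_squares
np.set_printoptions(precision=1,suppress=True,linewidth=200)
g=load("topa0.npz");S=6
def topix(p): p=np.array(p,float);return np.c_[184+(p[:,0]+.5)/S-.5,136+(p[:,1]+.5)/S-.5]
for nm in("0.65","0.75"):
  x=np.load(f"rl_{nm}.npy")
  # columns in hi-res: view = (col-80)*3.9
  pts=[];
  for col in range(80+46,80+76,3):
    p=x[60:115,col]; i=np.argmin(p[20:35])+20
    lo=p[i]; 
    j=i
    top=152
    lev=(lo+top)/2
    while p[j]<lev and j<50:j+=1
    y=60+j-1+(lev-p[j-1])/(p[j]-p[j-1]); 
    k=i; l2=(lo+180)/2
    while p[k]<l2:k-=1
    pts.append((col,y,lo,60+k))
  pts=np.array(pts);W=plane(g,topix(pts[:,:2]),.146)*1000
  print(nm);print(np.c_[pts,W[:,:2]])
  sel=pts[:,2]<135
  a=np.polyfit(W[sel,1],W[sel,0],1);print("line x=%.3f y+ b  normal deg %.1f"%(a[0],np.degrees(np.arctan(-a[0]))))
  # round edge from centre guess, level 125 toward dark side
  c0=np.array([80+230/3.9,60+195/3.9]);rp=[]
  bp=[]
  for d in range(-20,150,6): # image angle, down positive
    u=np.array([np.cos(np.radians(d)),np.sin(np.radians(d))])
    rr=np.arange(8,40,.25);pr=cv2.remap(x.astype(np.float32),(c0[0]+rr*u[0]).astype(np.float32),(c0[1]+rr*u[1]).astype(np.float32),cv2.INTER_LINEAR).ravel()
    i=np.argmin(pr);lev=(152+pr[i])/2;j=i
    while pr[j]<lev and j>0:j-=1
    rp.append(c0+rr[j]*u)
    k=i;l2=(pr[i]+180)/2
    while pr[k]<l2 and k<len(rr)-1:k+=1
    bp.append(c0+rr[k]*u)
  Wr=plane(g,topix(np.array(rp)),.146)[:,:2]*1000
  f=least_squares(lambda q:np.hypot(*(Wr-q[:2]).T)-q[2],[592,100,11],loss='soft_l1',f_scale=.4);print("shaft circle",f.x,np.std(f.fun))
  f2=least_squares(lambda q:np.hypot(*(Wr-q[:2]).T)-11,[592,100]);print("r=11",f2.x,np.std(f2.fun))
  Wb=plane(g,topix(np.array(bp)),.130)[:,:2]*1000
  f3=least_squares(lambda q:np.hypot(*(Wb-q[:2]).T)-q[2],[592,100,11],loss='soft_l1',f_scale=.4);print("bore",f3.x,np.std(f3.fun))
  print("dist flat from shaft centre", (a[1]+a[0]*f2.x[1]-f2.x[0])*np.cos(np.arctan(a[0])))
E
```

```text
0.65
[[126.   89.7 153.4  82.  600.9 104.7]
 [129.   89.2 144.   82.  601.1 103.4]
 [132.   89.6 133.6  82.  600.9 102. ]
 [135.   89.8 123.4  81.  600.8 100.7]
 [138.   89.8 115.4  81.  600.9  99.3]
 [141.   89.7 112.4  81.  600.9  98. ]
 [144.   89.7 117.5  81.  600.9  96.6]
 [147.   90.  126.3  82.  600.8  95.3]
 [150.   91.6 135.6  82.  600.1  93.9]
 [153.   95.6 136.4  84.  598.3  92.5]]
line x=0.011 y+ b  normal deg -0.6
shaft circle [591.9  99.6   8.8] 0.2219808837950829
r=11 [594.4 100.9] 0.6287298631595764
bore [594.9 101.1  13.6] 0.17671874330632265
dist flat from shaft centre 6.535035582539337
0.75
[[126.   88.2 152.2  83.  601.6 104.7]
 [129.   89.3 141.8  82.  601.1 103.4]
 [132.   89.6 129.6  82.  600.9 102. ]
 [135.   89.7 117.4  81.  600.9 100.7]
 [138.   89.7 108.4  81.  600.9  99.3]
 [141.   89.7 105.3  81.  600.9  98. ]
 [144.   89.7 110.8  81.  600.9  96.6]
 [147.   89.9 121.3  82.  600.8  95.3]
 [150.   91.2 132.9  82.  600.3  93.9]
 [153.   95.6 134.1  84.  598.3  92.5]]
line x=0.196 y+ b  normal deg -11.1
shaft circle [592.1  99.7   9. ] 0.18987172839794955
r=11 [594.3 100.8] 0.5618158536711425
bore [594.7 101.   13.5] 0.16995701818218037
dist flat from shaft centre 6.752263385453522
```

```bash
python3 - <<'E'
from h import *
np.set_printoptions(precision=1,suppress=True,linewidth=200)
g=load("topa0.npz");m=np.load("topmean.npy").mean(2).astype(np.float32)
c=np.array([.5948,.1010]);phi=np.radians(50)
for it in range(4):
    mids=[]
    for r in (.030,.032,.034,.036,.038):
        t=np.arange(-.018,.018,.00025)
        u=np.array([np.cos(phi),np.sin(phi)]);n=np.array([-u[1],u[0]])
        W=np.c_[c+r*u+t[:,None]*n,np.full(len(t),.126)];uv=proj(g,W).astype(np.float32)
        p=cv2.remap(m,uv[:,0].reshape(-1,1),uv[:,1].reshape(-1,1),cv2.INTER_CUBIC).ravel()
        gd=np.gradient(p);k=len(t)//2
        a=t[np.argmax(gd[:k])];b=t[k+np.argmin(gd[k:])];mids.append((r*1e3,a*1e3,b*1e3,np.degrees(np.arctan2((a+b)/2,r))))
    mids=np.array(mids);phi+=np.radians(np.median(mids[:,3]))
print(mids,np.degrees(phi))
u=np.array([np.cos(phi),np.sin(phi)]);n=np.array([-u[1],u[0]])
hub=np.r_[c+.05*u,.115];ball=np.r_[c+.05*u+.0254*n,.1694]
for g,nm in((g,"top"),(load("sidea0.npz"),"side")):
    print(nm,"hub,ball px",proj(g,[hub,ball]).tolist())
    im=cv2.imread(f"pics/{nm}0.png");Z=5
    uv=proj(g,[hub,ball,[*c,.130],[*c,.146],np.r_[c+.043*u,.126]])
    o=uv.mean(0).astype(int)-50
    cr=cv2.resize(im[o[1]:o[1]+100,o[0]:o[0]+100],None,fx=Z,fy=Z,interpolation=cv2.INTER_CUBIC)
    for q in uv: cv2.drawMarker(cr,tuple(int(v) for v in ((q-o+.5)*Z)),(0,0,255),0,10,1)
    cv2.imwrite(f"pics/chk{nm}.png",cr)
print("hub",hub,"ball",ball)
a=np.hstack([cv2.imread("pics/chktop.png"),cv2.imread("pics/chkside.png")]);cv2.imwrite("pics/chk.png",cv2.resize(a,(800,400)))
E
```

```text
[[ 30.   -9.    9.8   0.7]
 [ 32.   -9.    8.3  -0.7]
 [ 34.   -8.7   9.    0.2]
 [ 36.  -10.   10.5   0.4]
 [ 38.   -8.5   8.3  -0.2]] 54.9328307861812
top hub,ball px [[192.86340472755364, 145.0481751087422], [183.7940734062844, 147.65999081352845]]
side hub,ball px [[180.79583980916203, 207.1604138758313], [181.69284137320733, 198.14983636631644]]
hub [0.6 0.1 0.1] ball [0.6 0.2 0.2]
```

View pics/chk.png

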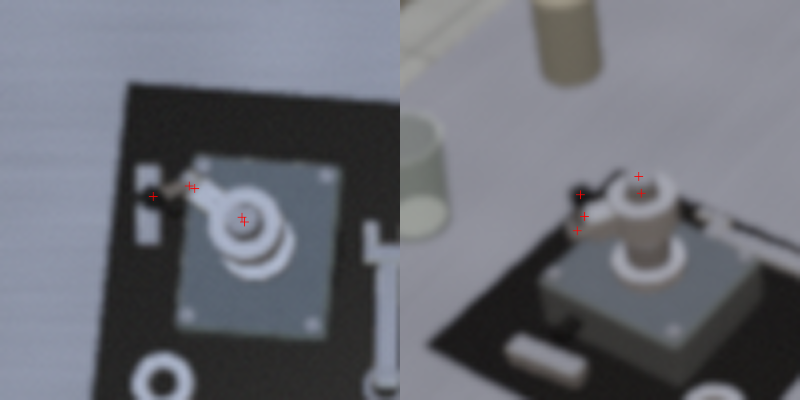

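The predicted points land on the hub, ball, boss and shaft in both views. The boss is at 54.9° and the flat at about −2° (±5°), so the turn is roughly 57° clockwise. Next is the approach yaw.

```bash
python3 - <<'E'
from h import *
from scipy.spatial.transform import Rotation as R
s=observe();print(s["clock"],s["tool_pos"])
r=R.from_quat(s["eef_rot"]).as_matrix();print(r.round(3));print("jaw yaw",np.degrees(np.arctan2(r[1,2],r[0,2])))
E
```

```text
1.4 [ 0.17704174 -0.52070368  0.2054313 ]
[[-0.     0.947  0.322]
 [ 0.     0.322 -0.947]
 [-1.    -0.    -0.   ]]
jaw yaw -71.2221197264012
```

Emit:
servo_tool(deltas=[{"slide": [0.02,0.03,0.01],"rot": [0,0,0.03]},{"slide": [0.04,0.06,0.02],"rot": [0,0,0.06]},{"slide": [0.062,0.093,0.03],"rot": [0,0,0.1]},{"slide": [0.084,0.126,0.04],"rot": [0,0,0.15]},{"slide": [0.106,0.159,0.045],"rot": [0,0,0.2]},{"slide": [0.128,0.192,0.045],"rot": [0,0,0.25]},{"slide": [0.15,0.225,0.045],"rot": [0,0,0.3]},{"slide": [0.172,0.258,0.045],"rot": [0,0,0.35]}])

```text
clock: 2.07
tool_pos: [0.3497, -0.261, 0.2508]
eef_rot: [0.305, 0.638, -0.305, 0.638]
force: [-0.3, -1.0, -0.4]
gripper_width: 1.001
```

Emit:
servo_tool(deltas=[{"slide": [0.022,0.033,0],"rot": [0,0,0.04]},{"slide": [0.044,0.066,0],"rot": [0,0,0.08]},{"slide": [0.066,0.099,0],"rot": [0,0,0.12]},{"slide": [0.088,0.132,0],"rot": [0,0,0.16]},{"slide": [0.11,0.165,0],"rot": [0,0,0.2]},{"slide": [0.132,0.198,0],"rot": [0,0,0.24]},{"slide": [0.154,0.231,0],"rot": [0,0,0.28]},{"slide": [0.176,0.262,0],"rot": [0,0,0.28]}], claw=0.074, grip_force=25)

```text
clock: 2.73
tool_pos: [0.5258, 0.0015, 0.2506]
eef_rot: [0.212, 0.674, -0.212, 0.675]
force: [-0.4, -1.2, 0.7]
gripper_width: 0.784
```

Emit:
servo_tool(deltas=[{"slide": [0.02,0.03,0],"rot": [0,0,0]},{"slide": [0.04,0.06,0],"rot": [0,0,0]},{"slide": [0.06,0.09,0],"rot": [0,0,0]},{"slide": [0.0695,0.1015,0],"rot": [0,0,0]},{"slide": [0.0695,0.1015,0],"rot": [0,0,0]},{"slide": [0.0695,0.1015,-0.02],"rot": [0,0,0]},{"slide": [0.0695,0.1015,-0.04],"rot": [0,0,0]},{"slide": [0.0695,0.1015,-0.05],"rot": [0,0,0]}])

```text
clock: 3.4
tool_pos: [0.5937, 0.1002, 0.1982]
eef_rot: [0.213, 0.675, -0.214, 0.673]
force: [0.7, -0.1, -0.1]
gripper_width: 0.786
```

```bash
python3 - <<'E'
from h import *
from scipy.spatial.transform import Rotation as R
s=observe();print(s["clock"],s["tool_pos"],s["joints"],s["gripper_width"])
r=R.from_quat(s["eef_rot"]).as_matrix();print(r.round(3));print("jaw yaw",np.degrees(np.arctan2(r[1,2],r[0,2])))
g=grab("side","b");crop(g,100,130,160,120,5,"pics/sb.png")
E
```

```text
3.4 [0.5936552  0.1002469  0.19821472] [ 1.06504581e-01  4.23561773e-01  1.37072664e+00 -1.08541126e-04
  1.34992027e+00  7.19760060e-01] 0.7855519751356448
[[-0.003  0.576  0.818]
 [-0.     0.818 -0.576]
 [-1.    -0.002 -0.002]]
jaw yaw -35.13567839012607
```

View pics/sb.png

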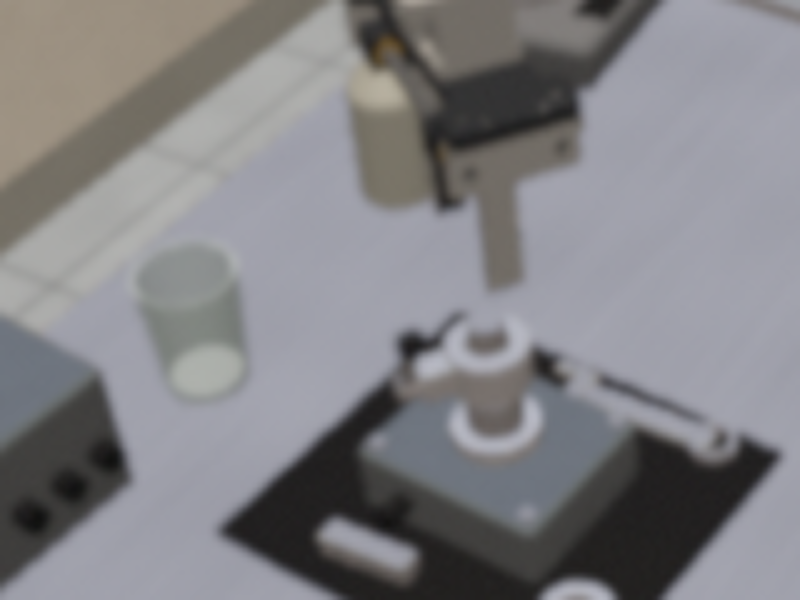

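Emit:
servo_tool(deltas=[{"slide": [0.0003,0.0002,-0.025],"rot": [0,0,0]},{"slide": [0.0003,0.0002,-0.05],"rot": [0,0,0]},{"slide": [0.0003,0.0002,-0.07],"rot": [0,0,0]},{"slide": [0.0003,0.0002,-0.085],"rot": [0,0,0]},{"slide": [0.0003,0.0002,-0.096],"rot": [0,0,0]},{"slide": [0.0003,0.0002,-0.096],"rot": [0,0,0]}])

```text
clock: 3.95
tool_pos: [0.5942, 0.1006, 0.103]
eef_rot: [0.213, 0.675, -0.214, 0.673]
force: [0.5, 0.6, 0.2]
gripper_width: 0.785
```

Emit:
servo_tool(deltas=[{"slide": [0,0,0],"rot": [0,0,0]},{"slide": [0,0,0],"rot": [0,0,0]},{"slide": [0,0,0],"rot": [0,0,0]},{"slide": [0,0,0],"rot": [0,0,0]},{"slide": [0,0,0],"rot": [0,0,0]},{"slide": [0,0,0],"rot": [0,0,0]}], claw=0.045, grip_force=30)

```text
clock: 4.45
tool_pos: [0.5947, 0.1014, 0.1054]
eef_rot: [0.214, 0.674, -0.213, 0.674]
force: [-4.2, 3.4, 5.3]
gripper_width: 0.528
```

Emit:
servo_tool(deltas=[{"slide": [0,0,0],"rot": [0,0,-0.04]},{"slide": [0,0,0],"rot": [0,0,-0.1]},{"slide": [0,0,0],"rot": [0,0,-0.17]},{"slide": [0,0,0],"rot": [0,0,-0.24]},{"slide": [0,0,0],"rot": [0,0,-0.31]},{"slide": [0,0,0],"rot": [0,0,-0.38]},{"slide": [0,0,0],"rot": [0,0,-0.45]},{"slide": [0,0,0],"rot": [0,0,-0.5]}], grip_force=45)

```text
clock: 5.12
tool_pos: [0.5951, 0.101, 0.1055]
eef_rot: [0.375, 0.599, -0.374, 0.6]
force: [-1.8, -1.1, 3.5]
gripper_width: 0.529
```

Emit:
servo_tool(deltas=[{"slide": [0,0,0],"rot": [0,0,-0.07]},{"slide": [0,0,0],"rot": [0,0,-0.14]},{"slide": [0,0,0],"rot": [0,0,-0.21]},{"slide": [0,0,0],"rot": [0,0,-0.28]},{"slide": [0,0,0],"rot": [0,0,-0.35]},{"slide": [0,0,0],"rot": [0,0,-0.42]},{"slide": [0,0,0],"rot": [0,0,-0.48]},{"slide": [0,0,0],"rot": [0,0,-0.48]}])

```text
clock: 5.78
tool_pos: [0.5952, 0.1005, 0.1054]
eef_rot: [0.507, 0.493, -0.506, 0.494]
force: [-2.2, -4.9, 4.9]
gripper_width: 0.526
```

```bash
python3 - <<'E'
from h import *
from scipy.spatial.transform import Rotation as R
s=observe();print(s["clock"],s["tool_pos"],s["joints"],s["force"],s["ft_torque"])
r=R.from_quat(s["eef_rot"]).as_matrix();print("jaw yaw",np.degrees(np.arctan2(r[1,2],r[0,2])))
g=grab("side","c");crop(g,140,150,120,100,6,"pics/sc.png")
g=grab("top","c");crop(g,165,115,100,100,6,"pics/tc.png")
E
```

```text
5.7833 [0.59520789 0.10045612 0.10543248] [ 1.06885961e-01  5.11544878e-01  1.46707746e+00 -8.67683687e-04
  1.16188153e+00  1.70371448e+00] [-2.2359846  -4.91432463  4.89595443] [-0.68754903  0.33212016 -0.15302894]
jaw yaw -91.47181448347281
```

View pics/sc.png

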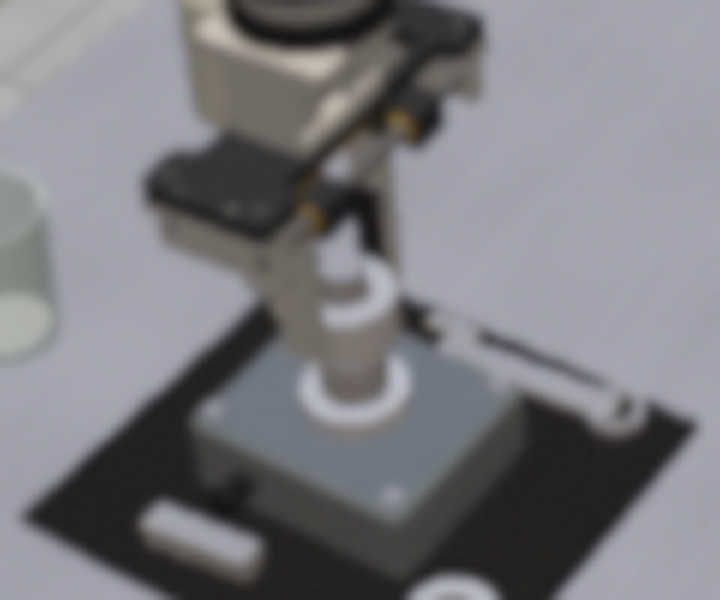

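View pics/tc.png

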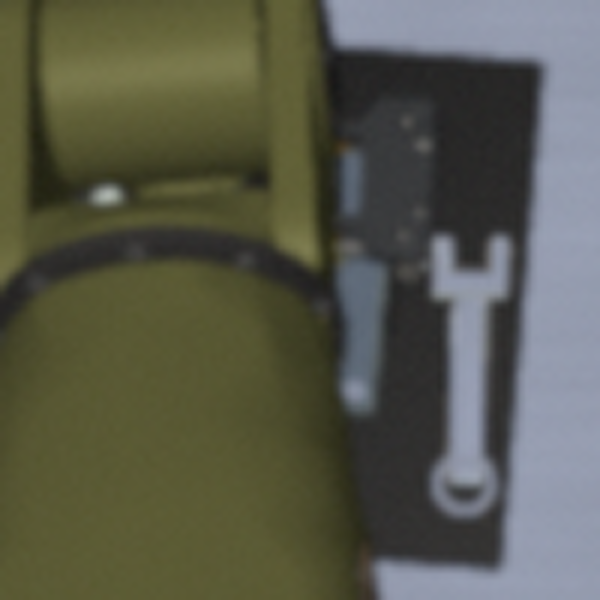

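Tool yaw says the boss is at about −1.5°. I'll release, rise and move clear to check it in the top view.

Emit:
servo_tool(deltas=[{"slide": [0,0,0],"rot": [0,0,0]},{"slide": [0,0,0],"rot": [0,0,0]},{"slide": [0,0,0],"rot": [0,0,0]},{"slide": [0,0,0.02],"rot": [0,0,0]},{"slide": [0,0,0.05],"rot": [0,0,0]},{"slide": [0,0,0.085],"rot": [0,0,0]},{"slide": [0,0,0.12],"rot": [0,0,0]},{"slide": [0,0,0.13],"rot": [0,0,0]}], claw=0.074)

```text
clock: 6.55
tool_pos: [0.5961, 0.1014, 0.2402]
eef_rot: [0.507, 0.493, -0.503, 0.496]
force: [1.0, -0.2, 0.7]
gripper_width: 0.788
```

Emit:
servo_tool(deltas=[{"slide": [-0.02,-0.03,0],"rot": [0,0,0]},{"slide": [-0.04,-0.06,0],"rot": [0,0,0]},{"slide": [-0.06,-0.09,0],"rot": [0,0,0]},{"slide": [-0.08,-0.12,0],"rot": [0,0,0]},{"slide": [-0.1,-0.15,0],"rot": [0,0,0]},{"slide": [-0.12,-0.18,0],"rot": [0,0,0]},{"slide": [-0.14,-0.21,0],"rot": [0,0,0]},{"slide": [-0.14,-0.23,0],"rot": [0,0,0]}], claw=0)

```text
clock: 7.22
tool_pos: [0.4525, -0.1307, 0.2345]
eef_rot: [-0.506, -0.494, 0.506, -0.494]
force: [0.3, -0.2, 0.3]
gripper_width: 0.253
```

```bash
python3 - <<'E'
from h import *
s=observe();print(s["clock"],s["tool_pos"])
g=grab("top","d0");crop(g,150,105,120,100,6,"pics/td.png")
g=grab("side","d0");crop(g,140,170,120,100,6,"pics/sd.png")
E
```

```text
7.2167 [ 0.45246658 -0.13072692  0.23453266]
```

View pics/td.png

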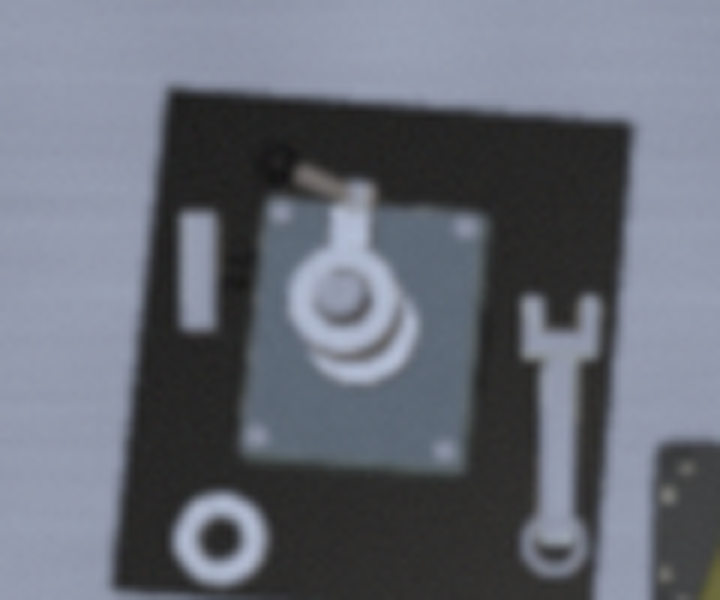

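View pics/sd.png

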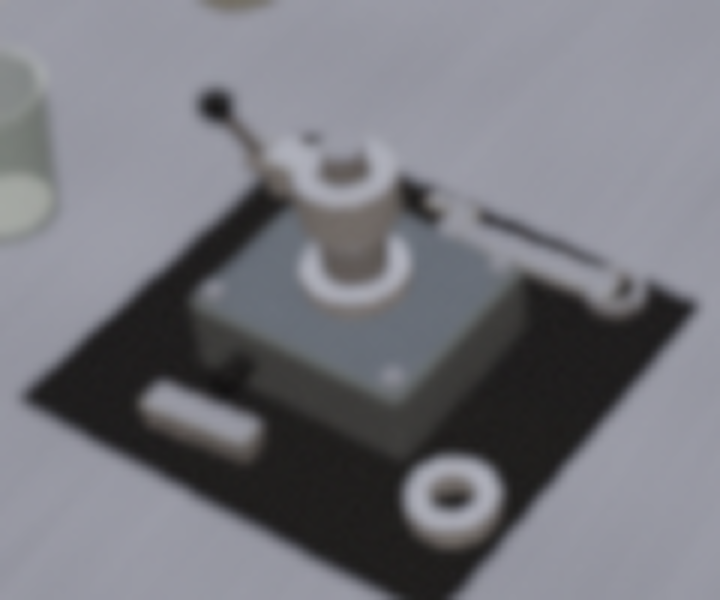

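The boss now points up in the top view at about (208,142), and the lever leans left. I'll re-measure the boss angle and the flat with averaged frames.

```bash
cat > meas.py <<'E'
from h import *
from scipy.optimize import least_squares
np.set_printoptions(precision=1,suppress=True,linewidth=200)
def boss(g,m,c,phi):
    for it in range(5):
        mids=[]
        u=np.array([np.cos(phi),np.sin(phi)]);n=np.array([-u[1],u[0]])
        for r in np.arange(.029,.0405,.001):
            t=np.arange(-.016,.016,.00025)
            W=np.c_[c+r*u+t[:,None]*n,np.full(len(t),.126)];uv=proj(g,W).astype(np.float32)
            p=cv2.remap(m.astype(np.float32),uv[:,0].reshape(-1,1),uv[:,1].reshape(-1,1),cv2.INTER_CUBIC).ravel()
            gd=np.gradient(p);k=len(t)//2
            a=t[np.argmax(gd[:k])];b=t[k+np.argmin(gd[k:])];mids.append((r,(a+b)/2,b-a))
        mids=np.array(mids);phi+=np.median(np.arctan2(mids[:,1],mids[:,0]))
    return np.degrees(phi),np.degrees(np.std(mids[:,1]/mids[:,0])),mids[:,2].mean()*1e3
def rl(c,sg=.65,N=150,S=6):
    A=lambda x:cv2.resize(cv2.GaussianBlur(x,(0,0),sg*S,borderType=cv2.BORDER_REPLICATE),(c.shape[1],c.shape[0]),interpolation=cv2.INTER_AREA)
    At=lambda y:cv2.GaussianBlur(cv2.resize(y,None,fx=S,fy=S,interpolation=cv2.INTER_NEAREST),(0,0),sg*S,borderType=cv2.BORDER_REPLICATE)
    x=cv2.resize(c,None,fx=S,fy=S,interpolation=cv2.INTER_LINEAR)
    for k in range(N): x=x*At(c/np.maximum(A(x),1))
    return cv2.GaussianBlur(x,(0,0),1.2)
E
python3 - <<'E'
from meas import *
g=grab("top","d1")
m=np.mean([grab_frame("top")["frame"].astype(float) for i in range(24)],0);np.save("topd.npy",m);m=m.mean(2)
c=np.array([.5948,.1010])
print(boss(g,m,c,0.)); print(boss(g,np.load("topmean.npy").mean(2),c,.95))
x=rl(m[136:176,184:226]);np.save("rld.npy",x)
a=cv2.resize(np.clip((x[50:170,70:190]-70)*255/120,0,255).astype(np.uint8),None,fx=5,fy=5,interpolation=cv2.INTER_CUBIC);cv2.imwrite("pics/rld.png",a)
E
```

```text
(np.float64(-3.60089599238896), np.float64(0.6462874741143533), np.float64(16.77083333333335))
(np.float64(54.43099053742833), np.float64(0.9413032121299549), np.float64(18.416666666666682))
```

View pics/rld.png

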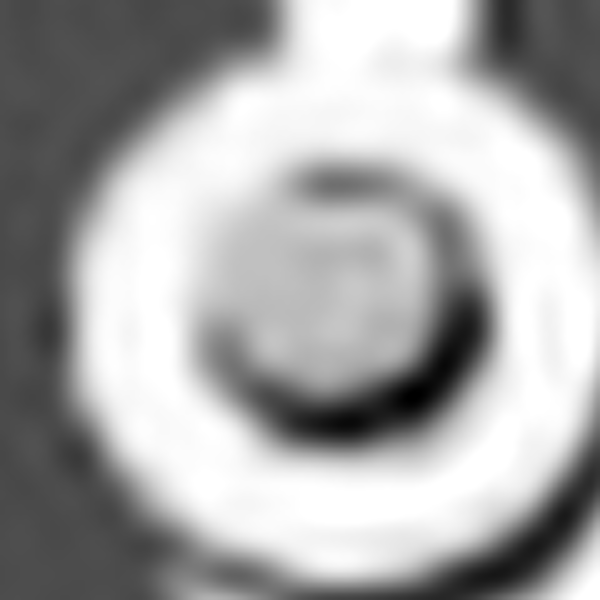

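```bash
python3 - <<'E'
from meas import *
g=load("topd1.npz");S=6
m=np.load("topd.npy").mean(2);m0=np.load("topmean.npy").mean(2)
topix=lambda p:np.c_[184+(p[:,0]+.5)/S-.5,136+(p[:,1]+.5)/S-.5]
# shift the crop so that the pixel lattice differs? same lattice; vary sigma/level instead
for nm,mm in(("before",m0),("after",m)):
  for sg in(.55,.65,.7):
    x=rl(mm[136:176,184:226],sg)
    for f in(.35,.5,.65):
      P=[]
      for col in range(129,149):
        p=x[60:115,col];i=np.argmin(p[20:35])+20;lev=p[i]+f*(152-p[i]);j=i
        while p[j]<lev and j<50:j+=1
        P.append((col,60+j-1+(lev-p[j-1])/(p[j]-p[j-1])))
      P=np.array(P);W=plane(g,topix(P),.146)*1000
      a=np.polyfit(W[:,1],W[:,0],1);print(nm,sg,f,"normal %.1f deg  rms %.2f mm, x at y=100.9: %.1f"%(np.degrees(np.arctan(-a[0])),np.std(W[:,0]-np.polyval(a,W[:,1])),np.polyval(a,100.9)))
E
```

```text
before 0.55 0.35 normal -1.3 deg  rms 0.07 mm, x at y=100.9: 601.1
before 0.55 0.5 normal -1.9 deg  rms 0.10 mm, x at y=100.9: 600.9
before 0.55 0.65 normal -2.6 deg  rms 0.12 mm, x at y=100.9: 600.6
before 0.65 0.35 normal -0.9 deg  rms 0.05 mm, x at y=100.9: 601.2
before 0.65 0.5 normal -1.4 deg  rms 0.06 mm, x at y=100.9: 600.9
before 0.65 0.65 normal -1.9 deg  rms 0.08 mm, x at y=100.9: 600.7
before 0.7 0.35 normal -0.7 deg  rms 0.04 mm, x at y=100.9: 601.2
before 0.7 0.5 normal -1.2 deg  rms 0.05 mm, x at y=100.9: 600.9
before 0.7 0.65 normal -1.6 deg  rms 0.06 mm, x at y=100.9: 600.7
after 0.55 0.35 normal -0.9 deg  rms 0.08 mm, x at y=100.9: 601.3
after 0.55 0.5 normal -1.2 deg  rms 0.11 mm, x at y=100.9: 601.1
after 0.55 0.65 normal -1.6 deg  rms 0.14 mm, x at y=100.9: 600.9
after 0.65 0.35 normal -0.5 deg  rms 0.06 mm, x at y=100.9: 601.3
after 0.65 0.5 normal -0.6 deg  rms 0.08 mm, x at y=100.9: 601.1
after 0.65 0.65 normal -0.8 deg  rms 0.10 mm, x at y=100.9: 600.9
after 0.7 0.35 normal -0.3 deg  rms 0.05 mm, x at y=100.9: 601.3
after 0.7 0.5 normal -0.4 deg  rms 0.06 mm, x at y=100.9: 601.1
after 0.7 0.65 normal -0.6 deg  rms 0.08 mm, x at y=100.9: 600.9
```

```bash
python3 - <<'E'
from meas import *
print(observe()["clock"],observe()["gripper_width"])
B=[.6458,.1245,.1694]
cs={}
for n in("top","side"):
    g=load(n+"d0.npz");q=proj(g,[B])[0];f=g["frame"].astype(int)
    u,v=q.round().astype(int)
    w=f[v-8:v+9,u-8:u+9].mean(2)
    k=w<60 if n=="side" else w<32
    l,lab,st,ce=cv2.connectedComponentsWithStats(k.astype(np.uint8))
    print(n,q,[(st[i,4],(ce[i]+[u-8,v-8]).round(1)) for i in range(1,l)])
    if n=="top": print(w[::1,::1].astype(int))
E
```

```text
8.5667 0.004624568555786476
top [196.4 131.9] [(np.int32(43), array([195.2, 131.6]))]
[[ 34  32  34  33  37  34  33  34  35  34  34  35  34  36  34  35  35]
 [ 32  33  34  34  34  32  33  32  34  32  36  37  36  33  35  34  33]
 [ 33  33  35  32  34  32  34  35  35  35  35  35  34  33  34  33  35]
 [ 35  33  33  34  35  35  34  33  34  35  32  34  36  35  34  36  35]
 [ 33  33  35  35  35  32  30  30  32  30  33  32  34  34  34  35  33]
 [ 35  35  34  33  33  32  28  29  26  26  30  35  34  34  35  36  35]
 [ 35  34  36  32  33  30  26  27  29  26  23  29  35  36  36  35  35]
 [ 34  35  35  33  29  27  26  31  33  28  24  33  41  42  40  36  35]
 [ 35  33  35  33  28  25  26  30  35  28  31  50  67  67  54  46  37]
 [ 36  34  35  35  30  25  24  23  25  25  39  73  94  96  85  72  58]
 [ 33  36  34  33  32  29  24  20  24  22  43  78 101 109 107  98  86]
 [ 33  34  36  35  34  31  29  23  27  29  42  67  86  98 104 108 106]
 [ 34  36  34  35  33  34  36  39  40  43  41  50  60  74  87  97 103]
 [ 35  33  35  35  35  38  49  63  68  66  61  57  56  58  65  76  86]
 [ 35  36  35  36  34  44  70  95 106 104  93  83  78  76  76  76  80]
 [ 35  36  37  35  36  52  87 119 133 132 118 103  98  98  98  97 104]
 [ 36  34  34  35  40  58  95 128 145 142 123 107 104 104 104 103 116]]
side [175.7 186.7] [(np.int32(12), array([175.7, 187.5]))]
```

Emit:
servo_tool(deltas=[{"slide": [0.02,0.028,0],"rot": [0,0,0]},{"slide": [0.042,0.058,0],"rot": [0,0,0]},{"slide": [0.064,0.088,0],"rot": [0,0,0]},{"slide": [0.088,0.12,0],"rot": [0,0,0]},{"slide": [0.112,0.153,0],"rot": [0,0,0]},{"slide": [0.136,0.186,0],"rot": [0,0,0]},{"slide": [0.16,0.219,0],"rot": [0,0,0]},{"slide": [0.18,0.246,0],"rot": [0,0,0]}])

```text
clock: 9.23
tool_pos: [0.6358, 0.1196, 0.2341]
eef_rot: [-0.505, -0.495, 0.505, -0.495]
force: [0.2, -0.9, -0.4]
gripper_width: 0.005
```

Emit:
servo_tool(deltas=[{"slide": [0.0112,0.0155,0],"rot": [0,0,0]},{"slide": [0.0112,0.0155,-0.01],"rot": [0,0,0]},{"slide": [0.0112,0.0155,-0.025],"rot": [0,0,0]},{"slide": [0.0112,0.0155,-0.04],"rot": [0,0,0]},{"slide": [0.0112,0.0155,-0.046],"rot": [0,0,0]},{"slide": [0.0112,0.0155,-0.046],"rot": [0,0,0]}])

```text
clock: 9.73
tool_pos: [0.6453, 0.1319, 0.1867]
eef_rot: [-0.505, -0.495, 0.506, -0.494]
force: [0.4, -0.2, 0.9]
gripper_width: 0.003
```

```bash
cat > st.py <<'E'
from meas import *
s=observe();p=s["tool_pos"];F=s["force"]
print("t",s["clock"],"pos",p*1000,"F",F.round(2),"M",s["ft_torque"].round(3))
E
python3 st.py; python3 - <<'E'
from meas import *
g=grab("side","e");crop(g,130,140,120,100,6,"pics/se.png")
E
```

```text
t 9.7333 pos [645.3 131.9 186.7] F [ 0.4 -0.2  0.9] M [ 0.  0. -0.]
```

View pics/se.png

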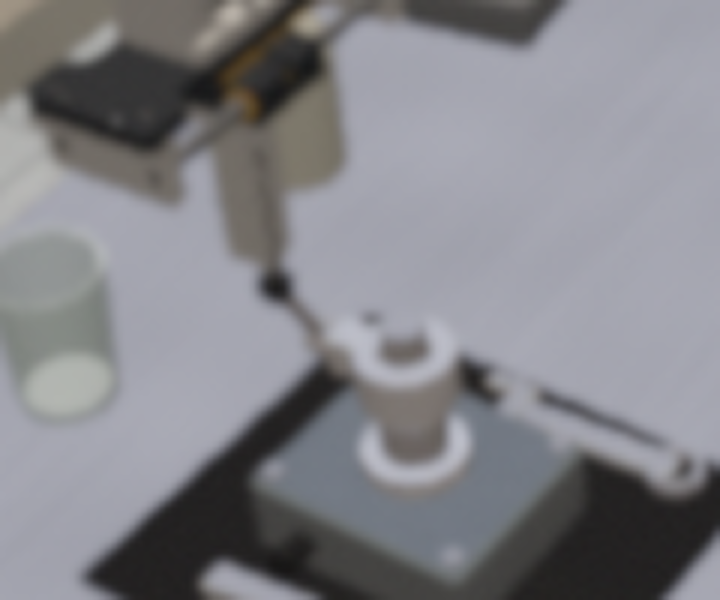

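Emit:
servo_tool(deltas=[{"slide": [0,0.0005,-0.005],"rot": [0,0,0]},{"slide": [0,0.001,-0.0095],"rot": [0,0,0]},{"slide": [0,0.004,-0.0115],"rot": [0,0,0]},{"slide": [0,0.007,-0.0138],"rot": [0,0,0]},{"slide": [0,0.0105,-0.016],"rot": [0,0,0]},{"slide": [0,0.0135,-0.0185],"rot": [0,0,0]},{"slide": [0,0.0165,-0.0213],"rot": [0,0,0]},{"slide": [0,0.0193,-0.024],"rot": [0,0,0]}])

```text
clock: 10.45
tool_pos: [0.646, 0.1522, 0.1642]
eef_rot: [-0.505, -0.494, 0.505, -0.494]
force: [-0.5, -0.0, 0.4]
gripper_width: 0.003
```

```bash
python3 st.py; python3 - <<'E'
from meas import *
g=grab("side","f");crop(g,130,140,120,100,6,"pics/sf.png")
E
```

```text
t 10.45 pos [646.  152.2 164.2] F [-0.5 -0.   0.4] M [ 0. -0. -0.]
```

View pics/sf.png

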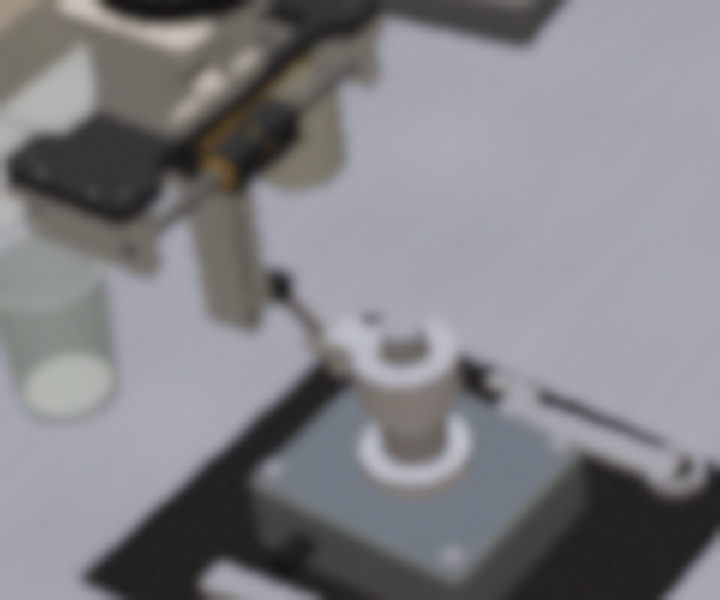

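The tip missed: it moved outward before touching and passed outside the ball, with no contact force, so nothing moved. I'll go back up, centre over the ball, and come straight down until I feel contact.

Emit:
servo_tool(deltas=[{"slide": [0,0.004,0.01],"rot": [0,0,0]},{"slide": [0,0.004,0.025],"rot": [0,0,0]},{"slide": [0,-0.012,0.027],"rot": [0,0,0]},{"slide": [0,-0.0235,0.023],"rot": [0,0,0]},{"slide": [0,-0.0235,0.019],"rot": [0,0,0]},{"slide": [0,-0.0235,0.017],"rot": [0,0,0]}])

```text
clock: 11.0
tool_pos: [0.6457, 0.1271, 0.1801]
eef_rot: [-0.505, -0.494, 0.506, -0.494]
force: [-0.4, 0.5, -0.1]
gripper_width: 0.007
```

Emit:
servo_tool(deltas=[{"slide": [0,0,-0.001],"rot": [0,0,0]},{"slide": [0,0,-0.002],"rot": [0,0,0]},{"slide": [0,0,-0.003],"rot": [0,0,0]},{"slide": [0,0,-0.004],"rot": [0,0,0]}])

```text
clock: 11.33
tool_pos: [0.646, 0.1286, 0.1772]
eef_rot: [-0.505, -0.495, 0.505, -0.494]
force: [0.3, 0.5, 1.2]
gripper_width: 0.005
```

```bash
python3 st.py; python3 - <<'E'
from meas import *
g=grab("side","g");crop(g,130,140,120,100,6,"pics/sg.png")
E
```

```text
t 11.3333 pos [646.  128.6 177.2] F [0.3 0.5 1.2] M [ 0. -0.  0.]
```

View pics/sg.png

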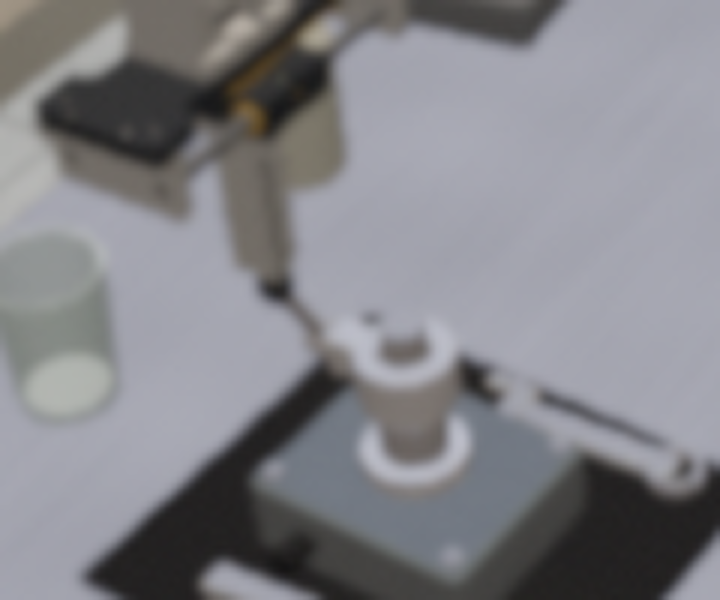

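Emit:
servo_tool(deltas=[{"slide": [0,0,-0.001],"rot": [0,0,0]},{"slide": [0,0,-0.002],"rot": [0,0,0]},{"slide": [0,0,-0.003],"rot": [0,0,0]}])

```text
clock: 11.63
tool_pos: [0.6466, 0.129, 0.176]
eef_rot: [0.506, 0.494, -0.504, 0.495]
force: [-2.2, 3.9, 13.1]
gripper_width: 0.005
```

```bash
python3 st.py
```

```text
t 11.6333 pos [646.6 129.  176. ] F [-2.2  3.9 13.1] M [ 0.9  0.5 -0. ]
```

Emit:
servo_tool(deltas=[{"slide": [0,0.002,-0.0005],"rot": [0,0,0]},{"slide": [0,0.004,-0.0015],"rot": [0,0,0]},{"slide": [0,0.006,-0.0025],"rot": [0,0,0]},{"slide": [0,0.008,-0.0036],"rot": [0,0,0]}])

```text
clock: 11.97
tool_pos: [0.6466, 0.1369, 0.1721]
eef_rot: [0.506, 0.494, -0.505, 0.495]
force: [-0.2, 2.1, 6.5]
gripper_width: 0.002
```

```bash
python3 st.py; python3 - <<'E'
from meas import *
g=grab("side","h");crop(g,130,140,120,100,6,"pics/sh.png")
E
```

```text
t 11.9667 pos [646.6 136.9 172.1] F [-0.2  2.1  6.5] M [ 0.3 -0.   0. ]
```

View pics/sh.png

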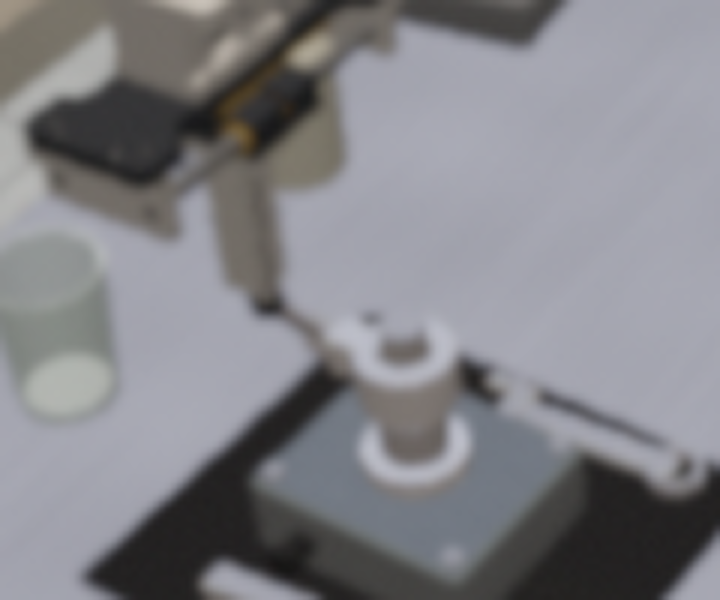

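Emit:
servo_tool(deltas=[{"slide": [0,0.0023,-0.002],"rot": [0,0,0]},{"slide": [0,0.0045,-0.004],"rot": [0,0,0]},{"slide": [0,0.0067,-0.006],"rot": [0,0,0]},{"slide": [0,0.0088,-0.0081],"rot": [0,0,0]},{"slide": [0,0.0107,-0.0104],"rot": [0,0,0]},{"slide": [0,0.0126,-0.0128],"rot": [0,0,0]},{"slide": [0,0.0143,-0.0152],"rot": [0,0,0]},{"slide": [0,0.016,-0.0178],"rot": [0,0,0]}])

```text
clock: 12.68
tool_pos: [0.6473, 0.1542, 0.1552]
eef_rot: [0.507, 0.494, -0.503, 0.495]
force: [3.6, 9.2, 10.4]
gripper_width: 0.006
```

```bash
python3 st.py
```

```text
t 12.6833 pos [647.3 154.2 155.2] F [ 3.6  9.2 10.4] M [ 1.9 -0.8  0. ]
```

```bash
python3 - <<'E'
from meas import *
g=grab("side","i");crop(g,140,150,90,75,8,"pics/si.png")
E
```

```text
(no output)
```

View pics/si.png

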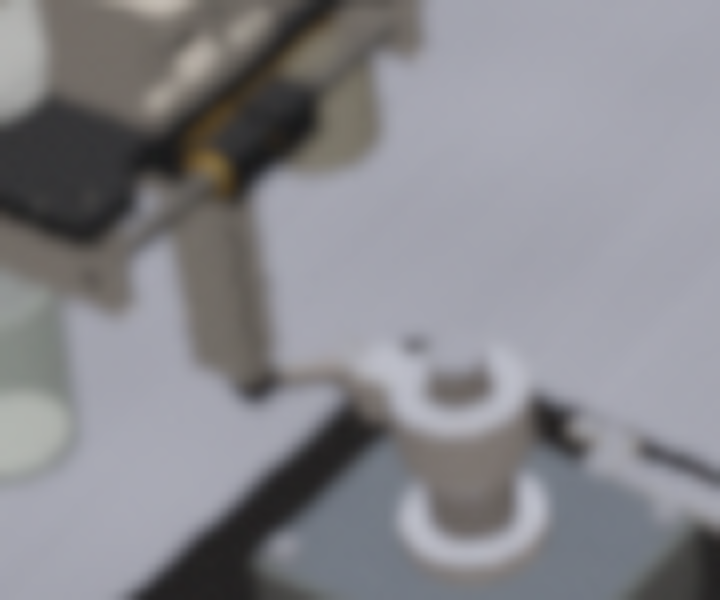

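```bash
cat > lev.py <<'E'
from meas import *
def ball(a,phi=-2.2):
    u=np.array([np.cos(np.radians(phi)),np.sin(np.radians(phi))]);n=np.array([-u[1],u[0]])
    e=1.13-a;return np.r_[np.array([.5948,.101])+.05*u+.06*np.cos(e)*n,.115+.06*np.sin(e)]
E
python3 - <<'E'
from lev import *
g=load("sidei.npz")
for a in np.arange(.4,1.3,.1): print(a.round(1),proj(g,[ball(a)])[0],ball(a)*1e3)
f=g["frame"].mean(2).astype(int);print(f[192:204,162:182])
E
```

```text
0.4 [172.1 194.5] [646.5 143.8 155. ]
0.5 [171.4 196.5] [646.6 147.5 150.3]
0.6 [170.9 198.5] [646.8 150.8 145.3]
0.7 [170.6 200.5] [646.9 153.6 140. ]
0.8 [170.3 202.4] [646.9 155.8 134.4]
0.9 [170.2 204.3] [647.  157.5 128.7]
1.0 [170.3 206.1] [647.  158.5 122.8]
1.1 [170.4 207.7] [647.1 159.  116.8]
1.2 [170.7 209.2] [647.1 158.9 110.8]
[[159 142 122 110 108 107 105 102  97  93  97 115 140 159 168 170 170 170 170 169]
 [162 147 125 112 108 107 106 103 100  94  97 115 140 159 168 170 170 169 168 168]
 [164 151 130 115 110 108 107 105 101  96  99 115 140 158 166 167 167 165 163 163]
 [165 157 142 128 120 114 110 106 101  96  95 106 128 148 157 159 158 155 153 152]
 [168 163 156 149 140 129 117 108 100  93  87  88 106 128 139 141 139 137 135 133]
 [169 168 166 163 157 147 130 109  95  82  72  70  87 110 124 128 129 130 129 123]
 [169 169 169 168 166 159 142 115  88  70  63  75 100 123 135 140 145 148 146 138]
 [170 170 170 170 169 166 156 134 106  84  84 106 132 148 155 158 161 163 160 148]
 [170 171 170 170 170 168 165 155 139 125 126 139 154 162 166 167 167 165 156 139]
 [170 171 170 170 170 170 169 166 160 154 154 159 164 168 168 168 165 157 140 112]
 [170 171 171 170 170 170 170 169 167 166 165 167 168 168 168 165 157 140 112  80]
 [171 171 171 171 171 170 170 169 169 169 168 169 169 168 165 157 140 112  80  52]]
```

Side forces built up through friction at the ball (Fy about 9 N), which could twist the collar. I'll lift off and look from above before going on.

Emit:
servo_tool(deltas=[{"slide": [0,0.002,0.008],"rot": [0,0,0]},{"slide": [0,0.002,0.03],"rot": [0,0,0]},{"slide": [-0.01,-0.01,0.055],"rot": [0,0,0]},{"slide": [-0.03,-0.04,0.07],"rot": [0,0,0]},{"slide": [-0.052,-0.073,0.07],"rot": [0,0,0]},{"slide": [-0.074,-0.106,0.07],"rot": [0,0,0]},{"slide": [-0.096,-0.139,0.07],"rot": [0,0,0]},{"slide": [-0.118,-0.172,0.07],"rot": [0,0,0]}])

```text
clock: 13.4
tool_pos: [0.5267, -0.0209, 0.2232]
eef_rot: [-0.505, -0.494, 0.505, -0.495]
force: [0.2, -0.6, 0.7]
gripper_width: 0.001
```

Emit:
servo_tool(deltas=[{"slide": [-0.022,-0.033,0],"rot": [0,0,0]},{"slide": [-0.044,-0.066,0],"rot": [0,0,0]},{"slide": [-0.06,-0.09,0],"rot": [0,0,0]},{"slide": [-0.06,-0.1,0],"rot": [0,0,0]}])

```text
clock: 13.73
tool_pos: [0.4659, -0.1221, 0.2236]
eef_rot: [-0.506, -0.494, 0.506, -0.494]
force: [0.1, 1.4, -0.2]
gripper_width: 0.005
```

```bash
python3 st.py; python3 - <<'E'
from lev import *
g=grab("top","j")
m=np.mean([grab_frame("top")["frame"].astype(float) for i in range(8)],0);np.save("topj.npy",m)
print(boss(g,m.mean(2),np.array([.5948,.1010]),0.))
g["frame"]=m.astype(np.uint8);crop(g,170,115,60,60,8,"pics/tj.png")
s=grab("side","j");crop(s,150,175,60,60,8,"pics/sj.png")
a=np.hstack([cv2.imread("pics/tj.png"),cv2.imread("pics/sj.png")]);cv2.imwrite("pics/j.png",cv2.resize(a,(800,400)))
f=s["frame"].mean(2)
k=(f<60).astype(np.uint8)[185:215,160:185];l,_,st,ce=cv2.connectedComponentsWithStats(k)
for i in range(1,l):print(st[i],ce[i]+[160,185])
for a in(.3,.4,.5,.6,.7):print(a,proj(s,[ball(a)])[0])
E
```

```text
t 13.7333 pos [ 465.9 -122.1  223.6] F [ 0.1  1.4 -0.2] M [ 0.  0. -0.]
(np.float64(-3.6898947925072156), np.float64(0.5254239664934853), np.float64(16.70833333333335))
[10 11  4  3 10] [171.5 197.2]
[ 9 16 16 14 90] [177.8 208.6]
0.3 [172.8 192.5]
0.4 [172.1 194.5]
0.5 [171.4 196.5]
0.6 [170.9 198.5]
0.7 [170.6 200.5]
```

View pics/j.png

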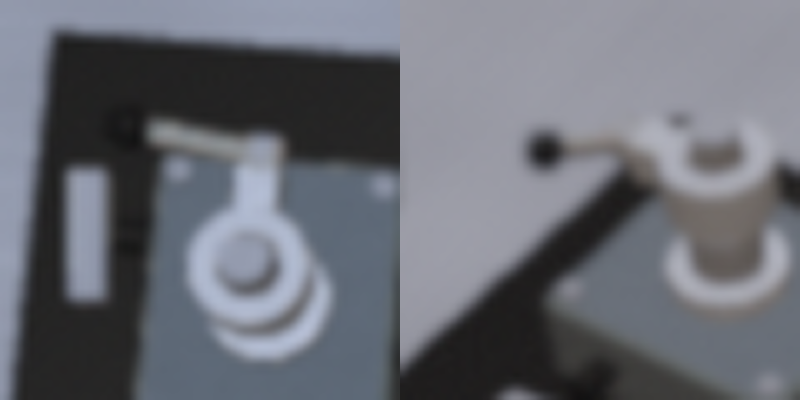

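The collar hasn't moved (boss −3.7° against −3.6° before), and the lever is now at about 0.54 rad. I'll re-approach above the ball, offset slightly outward.

Emit:
servo_tool(deltas=[{"slide": [0.02,0.03,0],"rot": [0,0,0]},{"slide": [0.042,0.064,0],"rot": [0,0,0]},{"slide": [0.064,0.098,0],"rot": [0,0,0]},{"slide": [0.086,0.132,0],"rot": [0,0,0]},{"slide": [0.108,0.166,0],"rot": [0,0,0]},{"slide": [0.13,0.2,0],"rot": [0,0,0]},{"slide": [0.152,0.234,0],"rot": [0,0,0]},{"slide": [0.172,0.264,0],"rot": [0,0,0]}])

```text
clock: 14.9
tool_pos: [0.6407, 0.1472, 0.2227]
eef_rot: [-0.505, -0.495, 0.505, -0.495]
force: [1.4, -0.1, 0.4]
gripper_width: 0.008
```

Emit:
servo_tool(deltas=[{"slide": [0.0065,0.0107,0],"rot": [0,0,0]},{"slide": [0.0065,0.0107,-0.02],"rot": [0,0,0]},{"slide": [0.0065,0.0107,-0.04],"rot": [0,0,0]},{"slide": [0.0065,0.0107,-0.055],"rot": [0,0,0]},{"slide": [0.0065,0.0107,-0.06],"rot": [0,0,0]},{"slide": [0.0065,0.0107,-0.063],"rot": [0,0,0]},{"slide": [0.0065,0.0107,-0.065],"rot": [0,0,0]}])

```text
clock: 15.48
tool_pos: [0.6468, 0.1552, 0.1585]
eef_rot: [0.506, 0.494, -0.505, 0.495]
force: [0.2, -0.3, 0.2]
gripper_width: 0.005
```

```bash
python3 st.py
```

```text
t 15.4833 pos [646.8 155.2 158.5] F [ 0.2 -0.3  0.2] M [ 0.  0. -0.]
```

Emit:
servo_tool(deltas=[{"slide": [0,0,-0.002],"rot": [0,0,0]},{"slide": [0,0.0015,-0.0043],"rot": [0,0,0]},{"slide": [0,0.0028,-0.0066],"rot": [0,0,0]},{"slide": [0,0.0041,-0.009],"rot": [0,0,0]},{"slide": [0,0.0052,-0.0114],"rot": [0,0,0]},{"slide": [0,0.0062,-0.0138],"rot": [0,0,0]},{"slide": [0,0.007,-0.0162],"rot": [0,0,0]},{"slide": [0,0.0077,-0.0186],"rot": [0,0,0]}])

```text
clock: 16.15
tool_pos: [0.6472, 0.164, 0.1402]
eef_rot: [0.507, 0.494, -0.504, 0.495]
force: [3.1, 9.4, 6.4]
gripper_width: 0.008
```

```bash
python3 st.py;python3 - <<'E'
from meas import *
g=grab("side","k");crop(g,140,150,90,75,8,"pics/sk.png")
E
```

```text
t 16.15 pos [647.2 164.  140.2] F [3.1 9.4 6.4] M [ 1.8 -0.8  0. ]
```

View pics/sk.png

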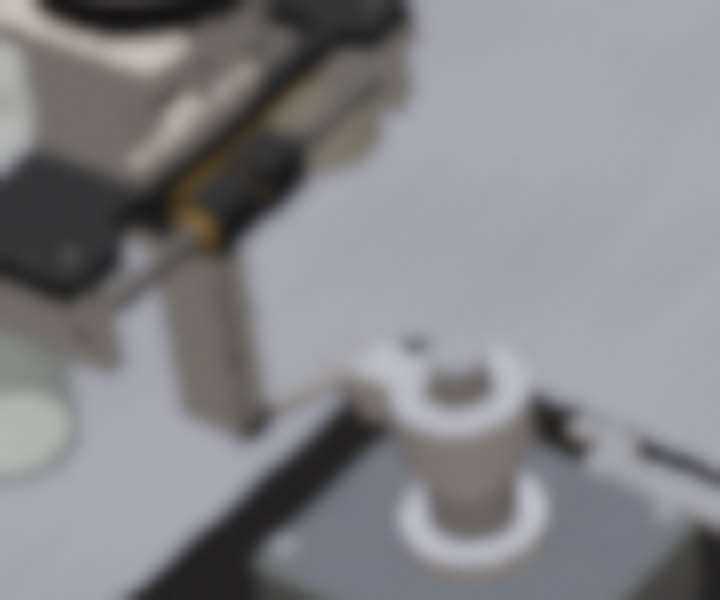

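The torque from the full force vector (0.13 N m) matches lever friction. The side load comes from the ball's top rolling outward under the pad at about 9 mm per rad. I'll lift, re-centre, and add that rolling to the path.

Emit:
servo_tool(deltas=[{"slide": [0,0.001,0.004],"rot": [0,0,0]},{"slide": [0,-0.002,0.007],"rot": [0,0,0]},{"slide": [0,-0.0052,0.007],"rot": [0,0,0]},{"slide": [0,-0.0052,0.004],"rot": [0,0,0]},{"slide": [0,-0.0052,0.003],"rot": [0,0,0]},{"slide": [0,-0.0052,0.003],"rot": [0,0,0]}])

```text
clock: 16.7
tool_pos: [0.6466, 0.1573, 0.1421]
eef_rot: [-0.506, -0.494, 0.506, -0.494]
force: [1.5, -0.3, 0.7]
gripper_width: 0.005
```

```bash
python3 st.py
```

```text
t 16.7 pos [646.6 157.3 142.1] F [ 1.5 -0.3  0.7] M [ 0.  -0.2 -0. ]
```

Emit:
servo_tool(deltas=[{"slide": [0,0,-0.0015],"rot": [0,0,0]},{"slide": [0,0.0004,-0.003],"rot": [0,0,0]},{"slide": [0,0.0009,-0.0045],"rot": [0,0,0]},{"slide": [0,0.0013,-0.006],"rot": [0,0,0]}])

```text
clock: 17.03
tool_pos: [0.6466, 0.1591, 0.1364]
eef_rot: [0.506, 0.494, -0.505, 0.494]
force: [0.7, 2.0, 3.6]
gripper_width: 0.005
```

```bash
python3 st.py
```

```text
t 17.0333 pos [646.6 159.1 136.4] F [0.7 2.  3.6] M [ 0.5 -0.1 -0. ]
```

```bash
cat > st.py <<'E'
from meas import *
s=observe();p=s["tool_pos"];F=s["force"]
e=np.arcsin(np.clip((p[2]+.0016-.124)/.06,-1,1));ya=.06*np.cos(e);za=.06*np.sin(e)+.009
print("t %.2f pos %s F %s  a=%.3f tau=%.3f (Fz only %.3f)"%(s["clock"],(p*1000).round(1),F.round(2),1.13-e,F[2]*ya-F[1]*za,F[2]*ya))
E
python3 st.py
```

```text
t 17.03 pos [646.6 159.1 136.4] F [0.7 2.  3.6]  a=0.894 tau=0.166 (Fz only 0.211)
```

Emit:
servo_tool(deltas=[{"slide": [0,0.0003,-0.0008],"rot": [0,0,0]},{"slide": [0,0.0006,-0.0016],"rot": [0,0,0]},{"slide": [0,0.0009,-0.0024],"rot": [0,0,0]}])

```text
clock: 17.28
tool_pos: [0.6466, 0.1598, 0.134]
eef_rot: [0.506, 0.494, -0.505, 0.494]
force: [1.4, 2.7, 3.2]
gripper_width: 0.004
```

```bash
python3 st.py
```

```text
t 17.28 pos [646.6 159.8 134. ] F [1.4 2.7 3.2]  a=0.936 tau=0.135 (Fz only 0.190)
```

Emit:
servo_tool(deltas=[{"slide": [0,0.0003,-0.0008],"rot": [0,0,0]},{"slide": [0,0.0005,-0.0016],"rot": [0,0,0]},{"slide": [0,0.0007,-0.0024],"rot": [0,0,0]}])

```text
clock: 17.53
tool_pos: [0.6465, 0.1605, 0.1315]
eef_rot: [-0.506, -0.494, 0.506, -0.494]
force: [0.9, 2.7, 3.3]
gripper_width: 0.008
```

```bash
python3 st.py
```

```text
t 17.53 pos [646.5 160.5 131.5] F [0.8 2.6 3.3]  a=0.977 tau=0.150 (Fz only 0.198)
```

The torque stays at the 0.15 N m friction level past 0.97 rad. A landing on the round would have come at 0.1–0.7 rad, so the screw is facing the flat. I'll keep going.

Emit:
servo_tool(deltas=[{"slide": [0,0.0003,-0.0008],"rot": [0,0,0]},{"slide": [0,0.0005,-0.0016],"rot": [0,0,0]},{"slide": [0,0.0007,-0.0024],"rot": [0,0,0]}])

```text
clock: 17.78
tool_pos: [0.6466, 0.1611, 0.1291]
eef_rot: [-0.505, -0.494, 0.506, -0.494]
force: [1.2, 2.0, 3.0]
gripper_width: 0.004
```

```bash
python3 st.py
```

```text
t 17.78 pos [646.6 161.1 129.1] F [1.2 1.9 3. ]  a=1.018 tau=0.149 (Fz only 0.179)
```

Emit:
servo_tool(deltas=[{"slide": [0,0.0002,-0.0008],"rot": [0,0,0]},{"slide": [0,0.0004,-0.0016],"rot": [0,0,0]},{"slide": [0,0.0006,-0.0024],"rot": [0,0,0]}])

```text
clock: 18.03
tool_pos: [0.6466, 0.1616, 0.1267]
eef_rot: [-0.505, -0.494, 0.506, -0.494]
force: [0.3, 2.0, 2.6]
gripper_width: 0.005
```

```bash
python3 st.py
```

```text
t 18.03 pos [646.6 161.6 126.7] F [0.3 2.  2.6]  a=1.058 tau=0.127 (Fz only 0.154)
```

Emit:
servo_tool(deltas=[{"slide": [0,0.0002,-0.0008],"rot": [0,0,0]},{"slide": [0,0.0003,-0.0016],"rot": [0,0,0]},{"slide": [0,0.0005,-0.0024],"rot": [0,0,0]}])

```text
clock: 18.28
tool_pos: [0.6466, 0.1621, 0.1243]
eef_rot: [-0.505, -0.494, 0.506, -0.494]
force: [1.5, 1.1, 2.6]
gripper_width: 0.005
```

```bash
python3 st.py
```

```text
t 18.28 pos [646.6 162.1 124.3] F [1.5 1.1 2.6]  a=1.098 tau=0.144 (Fz only 0.156)
```

Emit:
servo_tool(deltas=[{"slide": [0,0.0002,-0.0008],"rot": [0,0,0]},{"slide": [0,0.0003,-0.0016],"rot": [0,0,0]},{"slide": [0,0.0004,-0.0024],"rot": [0,0,0]}])

```text
clock: 18.53
tool_pos: [0.6466, 0.1625, 0.1219]
eef_rot: [-0.506, -0.494, 0.506, -0.494]
force: [0.2, 0.5, 1.9]
gripper_width: 0.005
```

```bash
python3 st.py
```

```text
t 18.53 pos [646.6 162.5 121.9] F [0.2 0.5 1.9]  a=1.138 tau=0.111 (Fz only 0.115)
```

Emit:
servo_tool(deltas=[{"slide": [0,0.0001,-0.0008],"rot": [0,0,0]},{"slide": [0,0.0002,-0.0016],"rot": [0,0,0]},{"slide": [0,0.0003,-0.0024],"rot": [0,0,0]}])

```text
clock: 18.78
tool_pos: [0.6466, 0.1628, 0.1196]
eef_rot: [-0.505, -0.494, 0.506, -0.494]
force: [0.9, 0.2, 2.9]
gripper_width: 0.002
```

```bash
python3 st.py
```

```text
t 18.78 pos [646.6 162.8 119.6] F [0.9 0.1 2.9]  a=1.177 tau=0.173 (Fz only 0.174)
```

Emit:
servo_tool(deltas=[{"slide": [0,0.0001,-0.0008],"rot": [0,0,0]},{"slide": [0,0.0001,-0.0016],"rot": [0,0,0]},{"slide": [0,0.0002,-0.0024],"rot": [0,0,0]}])

```text
clock: 19.03
tool_pos: [0.6466, 0.163, 0.1171]
eef_rot: [-0.505, -0.494, 0.506, -0.494]
force: [0.0, -0.2, 2.6]
gripper_width: 0.009
```

```bash
python3 st.py
```

```text
t 19.03 pos [646.6 163.  117.1] F [ 0.  -0.2  2.6]  a=1.218 tau=0.158 (Fz only 0.157)
```

Emit:
servo_tool(deltas=[{"slide": [0,0,-0.0008],"rot": [0,0,0]},{"slide": [0,0,-0.0016],"rot": [0,0,0]},{"slide": [0,0,-0.0024],"rot": [0,0,0]}])

```text
clock: 19.28
tool_pos: [0.6466, 0.1631, 0.1147]
eef_rot: [-0.506, -0.494, 0.506, -0.494]
force: [0.8, -0.1, 2.4]
gripper_width: 0.002
```

```bash
python3 st.py
```

```text
t 19.28 pos [646.6 163.1 114.7] F [ 0.8 -0.1  2.4]  a=1.258 tau=0.144 (Fz only 0.144)
```

Emit:
servo_tool(deltas=[{"slide": [0,-0.0001,-0.0008],"rot": [0,0,0]},{"slide": [0,-0.0001,-0.0016],"rot": [0,0,0]},{"slide": [0,-0.0001,-0.0024],"rot": [0,0,0]}])

```text
clock: 19.53
tool_pos: [0.6466, 0.1631, 0.1124]
eef_rot: [0.506, 0.494, -0.505, 0.494]
force: [-0.3, 0.2, 2.2]
gripper_width: 0.006
```

```bash
python3 st.py
```

```text
t 19.53 pos [646.6 163.1 112.4] F [-0.3  0.2  2.2]  a=1.297 tau=0.132 (Fz only 0.131)
```

Emit:
servo_tool(deltas=[{"slide": [0,-0.0001,-0.0008],"rot": [0,0,0]},{"slide": [0,-0.0001,-0.0016],"rot": [0,0,0]},{"slide": [0,-0.0002,-0.0024],"rot": [0,0,0]}])

```text
clock: 19.78
tool_pos: [0.6466, 0.1629, 0.11]
eef_rot: [0.506, 0.494, -0.505, 0.494]
force: [0.3, 0.4, 3.2]
gripper_width: 0.003
```

```bash
python3 st.py
```

```text
t 19.78 pos [646.6 162.9 110. ] F [0.3 0.5 3.2]  a=1.338 tau=0.190 (Fz only 0.188)
```

Emit:
servo_tool(deltas=[{"slide": [0,-0.0001,-0.0008],"rot": [0,0,0]},{"slide": [0,-0.0002,-0.0016],"rot": [0,0,0]}])

```text
clock: 19.95
tool_pos: [0.6466, 0.1627, 0.1085]
eef_rot: [0.506, 0.494, -0.505, 0.494]
force: [0.1, -0.4, 4.0]
gripper_width: 0.006
```

```bash
python3 st.py
```

```text
t 19.95 pos [646.6 162.7 108.5] F [ 0.1 -0.4  4. ]  a=1.365 tau=0.229 (Fz only 0.231)
```

Emit:
servo_tool(deltas=[{"slide": [0,-0.0001,-0.0008],"rot": [0,0,0]},{"slide": [0,-0.0002,-0.0016],"rot": [0,0,0]}])

```text
clock: 20.12
tool_pos: [0.6466, 0.1625, 0.1069]
eef_rot: [0.506, 0.494, -0.505, 0.494]
force: [0.4, 1.4, 4.3]
gripper_width: 0.006
```

```bash
python3 st.py
```

```text
t 20.12 pos [646.6 162.5 106.9] F [0.4 1.4 4.3]  a=1.392 tau=0.257 (Fz only 0.247)
```

The screw landed at about 1.31 rad, and torque is rising near 1.1 N m/rad. Two more small steps.

Emit:
servo_tool(deltas=[{"slide": [0,-0.0001,-0.0008],"rot": [0,0,0]},{"slide": [0,-0.0002,-0.0016],"rot": [0,0,0]}])

```text
clock: 20.28
tool_pos: [0.6466, 0.1623, 0.1053]
eef_rot: [0.506, 0.494, -0.505, 0.494]
force: [-0.3, 1.6, 4.5]
gripper_width: 0.005
```

```bash
python3 st.py
```

```text
t 20.28 pos [646.6 162.3 105.3] F [-0.3  1.6  4.5]  a=1.419 tau=0.274 (Fz only 0.260)
```

Emit:
servo_tool(deltas=[{"slide": [0,-0.0001,-0.0006],"rot": [0,0,0]},{"slide": [0,-0.0002,-0.0012],"rot": [0,0,0]}])

```text
clock: 20.45
tool_pos: [0.6466, 0.162, 0.1041]
eef_rot: [0.506, 0.494, -0.505, 0.494]
force: [-0.2, 2.5, 5.4]
gripper_width: 0.005
```

```bash
python3 st.py
```

```text
t 20.45 pos [646.6 162.  104.1] F [-0.2  2.5  5.4]  a=1.441 tau=0.334 (Fz only 0.310)
```

Firm at about 0.32 N m, mid-band. I'll let go, lifting straight up, then withdraw and check.

Emit:
servo_tool(deltas=[{"slide": [0,0,0.003],"rot": [0,0,0]},{"slide": [0,0,0.008],"rot": [0,0,0]},{"slide": [0,0,0.02],"rot": [0,0,0]},{"slide": [0,0,0.045],"rot": [0,0,0]},{"slide": [0,0,0.08],"rot": [0,0,0]},{"slide": [0,0,0.11],"rot": [0,0,0]},{"slide": [-0.015,-0.02,0.12],"rot": [0,0,0]},{"slide": [-0.035,-0.05,0.12],"rot": [0,0,0]}])

```text
clock: 21.12
tool_pos: [0.6123, 0.1131, 0.2279]
eef_rot: [0.506, 0.494, -0.503, 0.496]
force: [0.9, 0.5, -0.1]
gripper_width: 0.009
```

Emit:
servo_tool(deltas=[{"slide": [-0.02,-0.03,0],"rot": [0,0,0]},{"slide": [-0.04,-0.06,0],"rot": [0,0,0]},{"slide": [-0.06,-0.09,0],"rot": [0,0,0]},{"slide": [-0.08,-0.12,0],"rot": [0,0,0]},{"slide": [-0.1,-0.15,0],"rot": [0,0,0]},{"slide": [-0.12,-0.18,0],"rot": [0,0,0]},{"slide": [-0.14,-0.21,0],"rot": [0,0,0]},{"slide": [-0.14,-0.23,0],"rot": [0,0,0]}])

```text
clock: 21.78
tool_pos: [0.4691, -0.12, 0.2254]
eef_rot: [-0.506, -0.494, 0.506, -0.495]
force: [1.1, 0.9, 0.7]
gripper_width: 0.003
```

```bash
python3 - <<'E'
from lev import *
s=observe();print(s["clock"],s["tool_pos"],s["force"])
g=grab("top","z")
m=np.mean([grab_frame("top")["frame"].astype(float) for i in range(8)],0)
print(boss(g,m.mean(2),np.array([.5948,.1010]),0.))
g["frame"]=m.astype(np.uint8);crop(g,150,105,100,100,6,"pics/tz1.png")
s=grab("side","z");crop(s,140,170,100,100,6,"pics/sz1.png")
a=np.hstack([cv2.imread("pics/tz1.png"),cv2.imread("pics/sz1.png")]);cv2.imwrite("pics/z.png",cv2.resize(a,(800,400)))
f=s["frame"].mean(2)[200:216,162:180].astype(int);print(f)
for a in(1.2,1.3,1.4,1.5):print(a,proj(s,[ball(a)])[0])
E
```

```text
21.7833 [ 0.5 -0.1  0.2] [1.1 0.9 0.7]
(np.float64(-3.733226137452986), np.float64(0.4821824943195397), np.float64(16.625000000000014))
[[158 158 158 158 157 157 157 157 157 157 156 155 156 156 155 154 153 152]
 [158 158 158 158 158 157 158 157 157 156 156 156 156 157 155 153 151 149]
 [158 159 158 158 158 157 157 157 157 156 156 156 156 156 153 152 149 142]
 [158 159 158 158 158 158 157 157 157 156 156 156 156 155 154 151 145 131]
 [159 159 159 158 158 158 157 157 157 156 156 156 154 154 152 148 135 112]
 [159 159 158 158 158 158 157 157 157 157 157 155 152 151 149 141 120  89]
 [160 160 159 159 159 158 158 158 157 157 156 155 152 150 144 128  99  65]
 [160 159 159 159 158 158 158 158 157 155 153 152 150 146 134 109  75  46]
 [159 160 160 159 158 158 158 156 151 146 140 140 142 136 117  86  55  36]
 [160 160 159 159 158 158 156 150 136 120 108 112 120 114  91  61  38  32]
 [160 160 159 159 159 158 153 138 113  83  68  73  83  79  61  41  33  36]
 [160 160 159 159 158 156 147 124  87  53  39  41  47  45  37  32  35  48]
 [160 159 159 158 156 150 132 103  63  35  28  26  25  27  29  35  49  69]
 [159 159 158 156 149 132 105  72  41  24  22  19  21  27  35  50  69  89]
 [158 157 154 147 131 103  71  45  28  23  20  21  26  34  52  73  90 103]
 [157 152 140 123  97  68  44  32  27  25  25  29  43  59  78  93 103 110]]
1.2 [170.7 209.2]
1.3 [171.2 210.6]
1.4 [171.7 211.8]
1.5 [172.4 212.8]
```

View pics/z.png

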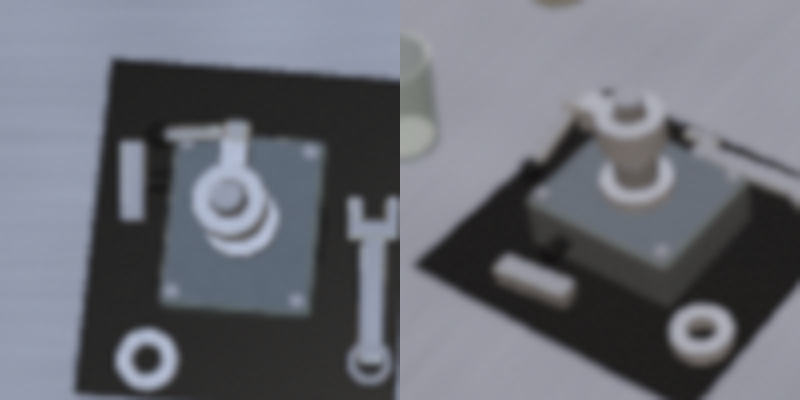

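The boss is unchanged at −3.7°, the lever is down with its ball near (172,212) in the side view, and the loose parts are where they were. I'll hand in.

```bash
python3 -c "
from bench import *
print(close_job())"
```

```text
the job is handed in; nothing more can be done
None
```

I turned the collar about 56° clockwise so its set screw faces the flat. I then pushed the lever down until the screw landed and was firm, let go, withdrew and handed in at about 22 s.

- **Alignment:** I measured the flat's normal at about −1° (±2°) in world yaw. The boss reads −1.5° by tool yaw but −3.7° by the top picture. The two disagree by about 2°, and I left it there. The boss read the same to 0.2° before and after tightening, so the collar did not shift.
- **Tightening:** Torque stayed near 0.15 N m until the screw landed at about 1.31 rad. A landing on the round would have been at 0.1–0.7 rad, so the screw is on the flat. Torque then rose at roughly 1.1–1.2 N m/rad, and I stopped at about 1.44 rad. The last reading there was 0.33 N m and the trend through the readings gives about 0.32 N m; single readings scatter by about 0.03.
- **Problems on the way:** The first push missed the ball without touching it. The next two built up 9 N of side force as the ball rolled under the pad. I lifted off each time and re-centred. The collar had not moved when I looked after the first, nor at the end.
- **Last look:** The lever was down at about 1.35 rad, consistent with the expected spring-back. The loose parts on the tray looked undisturbed; the last pictures I viewed showed only the drive area, so I did not recheck the driver, carton or screw tray. The gripper was well clear and touching nothing.

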